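# Take the control board off its keyhole studs and clamp it in the sprung board holder

## Robot

A 6-joint arm with a two-finger parallel gripper is mounted at the origin on the work surface. World frame = base frame: x ahead of the robot, y to its left, z up, the work surface at z = 0. Lengths are in m, angles in degrees, forces in N, time in s.
With the tool pointing down it reaches from about 0.3 to 0.95 m from the base axis. Payload 3.1 kg.
Tool frame: the origin (TCP) lies midway between the tips of the shut fingers; the grasp point (between the pads) lies behind it (bot.tcp_to_grasp is the z of the grasp point in the tool frame, in m); z points along the fingers, y is the direction in which the jaws open and shut (so a half turn about z gives the same grasp; the last joint's range is limited). The gripper opens to 85 mm and grips with 20 to 120 N. Pads are 22 mm wide; open, the fingers measure 114 mm over their backs; the gripper's body (76 mm by 85 mm) begins 54 mm behind the grasp point. The pads swing forward as they close: fully open they stand 13 mm farther back than shut.
Start: joints at [60.407, 17.653, 93.61, -0, 68.738, -3.994], TCP at [0.27, 0.564, 0.194] pointing down, gripper open.
Joint ranges: [-175.34, 175.34], [-45.06, 112.39], [2.9, 150.54], [-68.45, 248.45], [3.09, 151.38], [-168.51, 168.51]. Speed limits (degrees/s): [159.86, 159.86, 180, 180, 180, 180].

## Interface

Orientations are given as a 3x3 rotation matrix whose columns are the frame's x, y, z axes.
In Python, from bench import bot gives the robot as it stands. The module is installed in compiled form; this text tells all that it offers.
- The arm moves only by the tool apply_moves, never from a script. Its argument "deltas" is text: rows parted by semicolons, each of 7 numbers parted by spaces: the shift along the world's x, y, z in cm, then the turn, a rotation vector about the world's x, y, z in degrees, then the opening, from -1 (shut) to 1 (fully open). A call has 1 to 20 rows; each row is the pose to reach, as a shift and turn from the pose measured when the call began; what a row does not reach only later rows make up. A row lasts 1/12 s, in which the tool goes at most 41.7 mm and 7.16 degrees, less where a joint would pass 70% of its speed; a pose out of reach is approached as far as the arm can. A call with a gripper value outside its range is refused whole. The fingers move at their own pace and stop on an object; "newtons" is the grip in N (left out, the last holds). Time passes only in rows, so rows that repeat a pose let the fingers close. It gives the time, the measured TCP pose, the force and the opening at its end, in the units of the state.
- bot.sense(): the state, without advancing time (a new reading comes with each control period).
- bot.grab_frame(name): name is "scene" or "side" or "wrist"; returns the picture (400x640x3 uint8, red, green, blue); there is no depth.
- bot.camera_model(name): a dict with "K" (3x3 intrinsics, pixels), "k1" (the pictures are not rectified: a ray, as slopes to the right and down, at radius r is drawn at 1 + k1 r^2 times it, then the intrinsics apply), "extrinsics" (4x4, takes a point from world to camera coordinates); the wrist camera has in their place "hand_eye" (4x4, takes a point from camera to tool coordinates, whose origin is the TCP and whose axes are the flange's). Camera axes: x right, y down, z forward; pixel columns grow to the right and rows downward; lengths in m; the calibration is good to about 2 mm. A picture is of the moment at which its call begins: read the wrist's pose just before it. camera_model takes no time and is no camera call.
- bot.sign_off(): hands the job in, once; it reports no verdict.
The state is a dict: "clock": time; "q": joint angles; "joint_velocities": joint speeds; "joint_efforts": joint torques, N m; "position": TCP position; "eef_rot": TCP orientation; "wrist_force": force on the tool from outside, world axes, zero at the start; "wrist_torque": the same for the moment, N m; "grip_width": opening from 0.0 (shut) to 1.0 (fully open).
Only numpy, scipy, OpenCV 4.12 (cv2) and the standard library are available. Lean on these libraries where they do the work, as an engineer would, in place of code of your own. Each camera call takes 0.05 s, during which the arm holds its last target.

## Task

Take the circuit board out of the opened grey control case without forcing it: slide it along its keyhole slots until the stud heads stand in the wide ends, then lift it free. Clamp it for repair in the board holder, components up: push one end of the board, tilted, into the groove of the sprung jaw, lower the other end behind the fixed jaw and let the spring carry it into that groove, so that it sits level and centred in both grooves. Leave everything else on the bench as it is.

Things in the scene. Friction and masses are not known exactly. Their poses are not given: they have to be found in the camera images.
- board: circuit board to be clamped, 120 (own x) x 84 (own y) x 3 mm, 0.11 to 0.2 kg, dark green; origin at the centre of its underside, z up. Beside the heat sink at its centre stand a terminal block (x -16 to 18, y 29 to 40, top 13 mm above the origin) and two capacitors (x = -9 and 9, y = -34, 18 mm). It starts lying in the case, locked on the studs
- heat_sink (a point): on the board, its axes: top centre of its finned aluminium heat sink, a solid block 30 mm (board x) x 50 mm (board y), 32 mm tall from the board's face, top 35 mm above the board's underside. Grip it across the 30 mm, fingers closing along the board's x; on both those sides the board is bare to its ends within 20 mm of its middle line
- keyholes (a point): on the board, its axes: middle of its four keyholes' wide ends, at x = -6, y = 0 of the board, on its underside. Wide ends are 13 mm across, 40 mm from here along x and 31 mm along y, either way; from each a slot 6.5 mm wide runs 14 mm towards the board's +x. The stud necks start near the slot ends: slide the board about 14 mm towards its own +x to free it
- case: opened grey steel control case, fixed to the bench: open tray 166 mm (own x) x 110 mm (own y), 46 mm high, walls 3 mm; origin at the centre of its underside, z up. The board lies in it with its axes parallel to the case's: locked with its origin near x = -8, y = 0, free to be lifted at x = 6 (within 1.5 mm), y = 0
- studs (a point): in the case, its axes: middle of its four studs at shoulder height, where the board's underside rests, 12 mm above the case's underside; studs at 40 mm along the case's x and 31 mm along its y from here, either way. Necks 4 mm thick, heads 9.5 mm across, 5.5 to 8.5 mm above the shoulders. With point keyholes above this point (within 1.5 mm) the board lifts off
- holder: sprung board holder, fixed to the bench: grey cast base 206 x 90 x 14 mm (own x -91 to 115 mm), fixed upright jaw at -x, jaw sliding on two sprung guide rods at +x; z up. Origin on the underside, below the middle of a clamped board, which has its own origin at x = 0, y = 0, z = 78.5 mm here, either end in either jaw. Jaws 60 mm wide (y), tops 92 mm up, V grooves facing each other
- jaw (a joint): travel of the sprung jaw away from the fixed jaw, m, 0 (rest) to 0.024; springs push it back with 6.3 N at 0, 9.1 N at 0.008 and 14.7 N at 0.024. It reads 0.008 with the board clamped; it must be pushed to 0.0145 at least for the level board to pass the lip of the fixed jaw.
- jaw_groove (a point): on the sprung jaw: middle of the line where a board edge rests in its V groove (holder x = 52 mm at rest, 80 mm up); moves with the jaw. The groove runs along holder y; its mouth, 12 mm high, is 6.5 mm nearer the fixed jaw. A board tilted by 0.2 to 0.3 rad still enters it, its other end then passing above the fixed jaw
- fixed_groove (a point): on the fixed jaw: middle of the line where a board edge rests in its V groove (holder x = -60 mm, 80 mm up); mouth, 12 mm high, at x = -53.5 mm; the jaw reaches back to x = -77 mm
- brush_pot: bystander: pot 68 mm across and 85 mm high with paint brushes standing to 170 mm; origin at the centre of its underside
- tin: bystander: steel can, 74 mm across, 85 mm high; origin at the centre of its underside
- jar: bystander: glass jar with a yellow lid, 68 mm across, 95 mm high; origin at the centre of its underside
- plane: bystander: wooden block plane 150 x 46 mm, 75 mm high; origin at the centre of its underside
- cover: bystander: the case's cover, a shallow pan 166 x 110 x 14 mm lying on the bench; origin at the centre of its underside
- screwdriver: bystander: screwdriver 150 mm long lying beside the holder; origin under its middle
- reel: bystander: reel of solder standing on its end beside the case, 52 mm across, 30 mm high; origin at the centre of its underside
- scrap_board: bystander: scrap circuit board 85 x 60 mm, 18 mm high, flat on the bench, without keyholes or heat sink; origin at the centre of its underside

How it is judged (in metres and radians):
On the way, in this order (a step that is already met when the one before it is completed fails the run):
1. the board is lifted clear of the studs and the case (z of board in the frame of case above 0.05 m), for 0.1 s.
2. one end of the board pushes the sprung jaw back while the other end is still up (value of joint jaw above 0.006 m and angle between board's own z axis and vertical above 0.06 rad and horizontal distance between board and holder below 0.04 m), for 0.05 s.
At the end, for the whole second after the job is handed in: the board sits at rest, components up, in both grooves: within 3 mm of the clamped place along the holder, 10 mm across it and 3 mm in height; level within 0.04 rad, square within 0.05 rad; the sprung jaw 5.5 to 10.5 mm from its rest (x of board in the frame of holder between -0.003 and 0.003 m and y of board in the frame of holder between -0.01 and 0.01 m and z of board in the frame of holder between 0.0755 and 0.0815 m and angle between board's own z axis and vertical below 0.04 rad and angle between the x axis of board and the x axis of holder, either way round below 0.05 rad and value of joint jaw between 0.0055 and 0.0105 m and linear speed of board below 0.01 m/s); the robot touches nothing.
It fails at once if the board is forced against the studs or the case (over 60 N) (contact force between board and case above 60 N).
It fails at once if a bystander is shifted by more than 20 mm (distance of any of brush_pot, tin, jar, plane, cover, screwdriver, reel, scrap_board from where it was at the start of the episode above 0.02 m).
It also fails if it takes over 48 s, if anything falls off the work surface, if the arm or the gripper's body presses on something with over 40 N, if the wrist force passes 120 N, or if a joint passes its speed limit or range.

## Working session

There is one attempt and no reset: what is moved stays moved. The work goes in short steps, Python scripts to look and compute and a tool call to move; the robot and the scene stay as the last step left them, time stands still between calls to the robot, and variables do not carry over. Pictures are saved under pics/ and viewed, and the job is handed in when it is done.

Besides the shell and the picture viewer there is one more tool, called after ">>>" by a JSON object that holds its "op" and its "data", one argument or row to a line. apply_moves: Moves the arm, as the interface text tells. Its arguments: {"type":"object","properties":{"deltas":{"type":"string"},"newtons":{"type":"number"}},"required":["deltas"]}

```bash
mkdir -p pics; python3 - <<'E'
from bench import bot
import cv2,numpy as np
s=bot.sense();print({k:np.round(v,3).tolist() for k,v in s.items()},bot.tcp_to_grasp)
for n in("scene","side","wrist"):
    f=bot.grab_frame(n);cv2.imwrite(f"pics/{n}0.png",f[:,:,::-1]);np.save(f"{n}0.npy",f)
    print(n,{k:np.round(v,4).tolist() for k,v in bot.camera_model(n).items()})
E
```

```text
{'clock': 0.0, 'q': [60.408, 17.704, 93.691, 0.001, 68.74, -3.993], 'joint_velocities': [-0.049, 0.075, -0.006, 0.011, -0.106, 0.006], 'joint_efforts': [0.0, -41.524, -27.667, -0.0, 0.01, 0.0], 'position': [0.27, 0.563, 0.193], 'eef_rot': [[-0.902, 0.432, -0.001], [0.432, 0.902, -0.002], [0.0, -0.002, -1.0]], 'wrist_force': [0.346, -0.449, -0.264], 'wrist_torque': [0.023, 0.016, -0.043], 'grip_width': 0.998} -0.0187
scene {'K': [[474.8234, 0.0, 324.7914], [0.0, 474.8234, 199.5844], [0.0, 0.0, 1.0]], 'k1': -0.0209, 'extrinsics': [[0.2515, 0.9678, -0.0043, -0.1631], [0.5288, -0.1412, -0.8369, -0.2549], [-0.8106, 0.2082, -0.5473, 2.0942], [0.0, 0.0, 0.0, 1.0]]}
side {'K': [[465.2641, 0.0, 308.2222], [0.0, 465.2641, 198.7774], [0.0, 0.0, 1.0]], 'k1': 0.034, 'extrinsics': [[-0.9751, -0.221, 0.0157, 0.5628], [-0.1527, 0.6189, -0.7705, 0.1272], [0.1605, -0.7538, -0.6372, 1.2134], [0.0, 0.0, 0.0, 1.0]]}
wrist {'K': [[357.5305, 0.0, 325.7629], [0.0, 357.5305, 203.4495], [0.0, 0.0, 1.0]], 'k1': -0.0305, 'hand_eye': [[-0.0002, -0.9509, -0.3096, 0.078], [1.0, -0.0004, 0.0004, -0.0003], [-0.0005, -0.3096, 0.9509, -0.1797], [0.0, 0.0, 0.0, 1.0]]}
```

View pics/scene0.png

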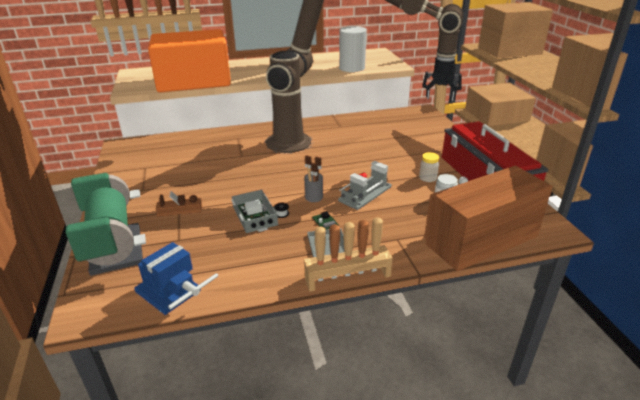

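View pics/side0.png

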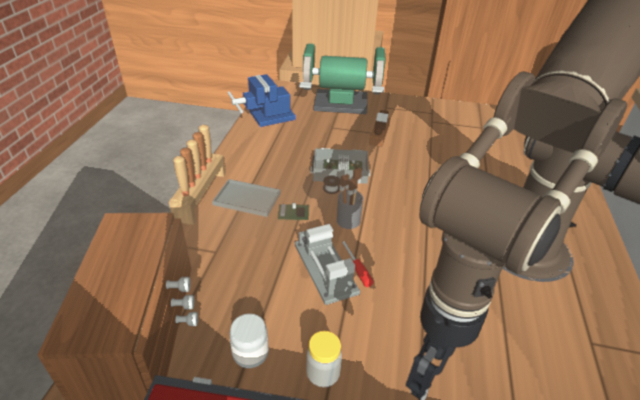

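View pics/wrist0.png

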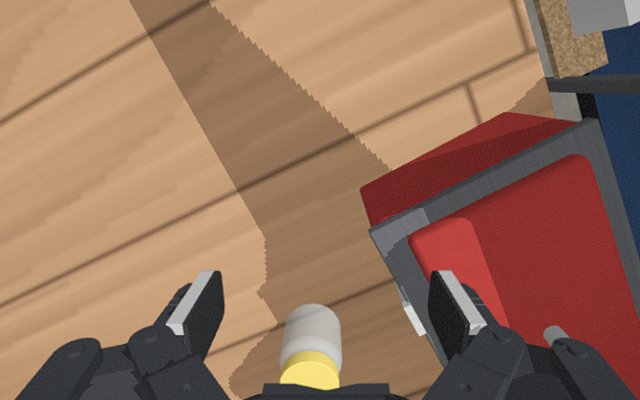

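The scene view shows the case with the board at about (255,210), the reel at (281,210), the pot at (314,188) and the holder at (365,188). In the side view the case is at (340,162) and the holder at (328,265). Next I get rough positions.

```bash
cat > h.py <<'E'
from bench import bot
import cv2,numpy as np
def cam(n,s=None):
    c=bot.camera_model(n);K=np.array(c["K"])
    if n=="wrist":
        T=np.eye(4);T[:3,:3]=s["eef_rot"];T[:3,3]=s["position"];E=np.linalg.inv(T@np.array(c["hand_eye"]))
    else:E=np.array(c["extrinsics"])
    return K,c["k1"],E
def ray(C,uv):
    K,k,E=C;d=np.array([(uv[0]-K[0,2])/K[0,0],(uv[1]-K[1,2])/K[1,1]]);x=d.copy()
    for _ in range(20):x=d/(1+k*(x@x))
    R=E[:3,:3];o=-R.T@E[:3,3];v=R.T@np.array([x[0],x[1],1]);return o,v/np.linalg.norm(v)
def onz(C,uv,z):
    o,v=ray(C,uv);return o+v*(z-o[2])/v[2]
def proj(C,P):
    K,k,E=C;p=E[:3,:3]@np.array(P)+E[:3,3];x=p[:2]/p[2];x=x*(1+k*(x@x));return np.array([K[0,0]*x[0]+K[0,2],K[1,1]*x[1]+K[1,2]])
def tri(l):
    A=np.zeros((3,3));b=np.zeros(3);
    for C,uv in l:
        o,v=ray(C,uv);M=np.eye(3)-np.outer(v,v);A+=M;b+=M@o
    return np.linalg.solve(A,b)
E
python3 - <<'E'
from h import *
S,D=cam("scene"),cam("side")
np.set_printoptions(precision=3,suppress=True)
for n,a,z in[("sink",(254,206),.045),("holder",(365,190),.05),("reel",(281,210),.03),("pot",(314,190),.04),("scrap",(325,218),.01)]:print(n,onz(S,a,z))
for n,a,z in[("case",(341,165),.045),("holder",(328,265),.05),("reel",(331,184),.03),("pot",(349,208),.04),("scrap",(293,212),.01)]:print(n,onz(D,a,z))
for n in("scene","side"):
    f=np.load(n+"0.npy")
    y,x=(160,220) if n=="scene" else (140,200)
    cv2.imwrite(f"pics/{n}z.png",cv2.resize(f[y:y+ (100 if n=="scene" else 170),x:x+200],None,fx=4 if n=="scene" else 3.5,fy=4 if n=="scene" else 3.5,interpolation=cv2.INTER_CUBIC)[:,:,::-1])
E
```

```text
sink [ 0.536 -0.216  0.045]
holder [0.544 0.173 0.05 ]
reel [ 0.561 -0.129  0.03 ]
pot [0.482 0.004 0.04 ]
scrap [0.617 0.009 0.01 ]
case [ 0.518 -0.187  0.045]
holder [0.479 0.225 0.05 ]
reel [ 0.533 -0.106  0.03 ]
pot [ 0.464 -0.001  0.04 ]
scrap [0.616 0.018 0.01 ]
```

View pics/scenez.png

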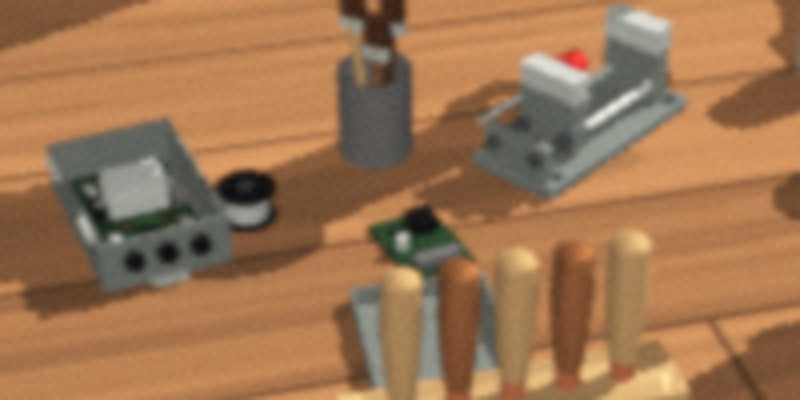

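View pics/sidez.png

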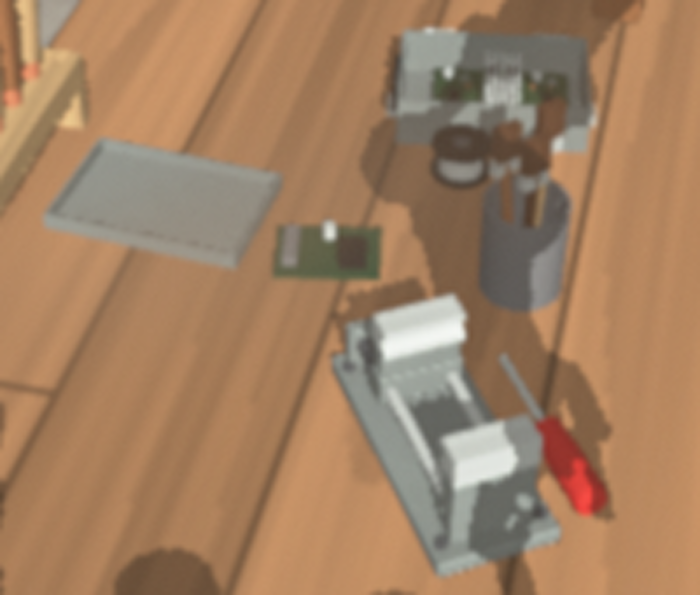

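The zoomed views show two upright jaws on the holder, the screwdriver beside it, and the reel and pot between it and the case. I'll fly the wrist camera over the holder.

>>> {"op": "apply_moves", "data": {
  "deltas": "2 -3 2 0 0 0 1;4 -6.5 4 0 0 0 1;6.5 -10 6 0 0 0 1;9 -13 8 0 0 0 1;11 -16.5 9 0 0 0 1;13.5 -20 9 0 0 0 1;15.5 -23 9 0 0 0 1;18 -26.5 9 0 0 0 1;20 -30 9 0 0 0 1;22 -33 9 0 0 0 1;24 -36 9 0 0 0 1;24 -36 9 0 0 0 1;24 -36 9 0 0 0 1;24 -36 9 0 0 0 1;24 -36 9 0 0 0 1"
}}

```text
clock: 1.4
position: [0.5089, 0.204, 0.2826]
eef_rot: [[-0.902, 0.431, -0.002], [0.431, 0.902, -0.001], [0.001, -0.002, -1.0]]
wrist_force: [-0.2, 0.5, -0.1]
grip_width: 0.998
```

```bash
python3 - <<'E'
from h import *
import pickle
s=bot.sense();f=bot.grab_frame("wrist");cv2.imwrite("pics/w1.png",f[:,:,::-1]);np.save("w1.npy",f);pickle.dump(s,open("w1.pkl","wb"))
print(s["position"],s["clock"],s["eef_rot"],s["q"])
E
```

```text
[0.50892888 0.20395055 0.28259687] 1.4 [[-0.90232744  0.43104741 -0.00182479]
 [ 0.43104985  0.90232724 -0.00125363]
 [ 0.00110619 -0.00191776 -0.99999755]] [ 1.73118707e+01  5.17403092e+00  9.81602284e+01 -3.84803866e-02
  7.67869341e+01 -4.71451333e+01]
```

View pics/w1.png

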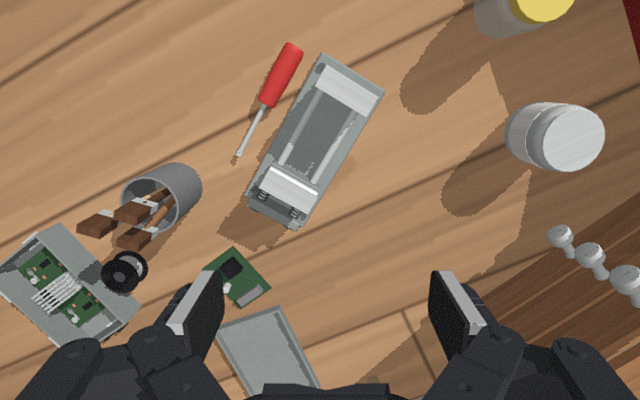

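The wrist view shows the holder with its jaws at about (340,88) and (288,185), the screwdriver at (270,95), and the case with the board at (65,285) in the lower left. I'll zoom in on the holder.

```bash
python3 - <<'E'
from h import *
f=np.load("w1.npy")
cv2.imwrite("pics/w1z.png",cv2.resize(f[45:240,225:400],None,fx=3,fy=3,interpolation=cv2.INTER_CUBIC)[:,:,::-1])
cv2.imwrite("pics/w1c.png",cv2.resize(f[215:350,0:160],None,fx=4,fy=4,interpolation=cv2.INTER_CUBIC)[:,:,::-1])
E
```

```text
(no output)
```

View pics/w1z.png

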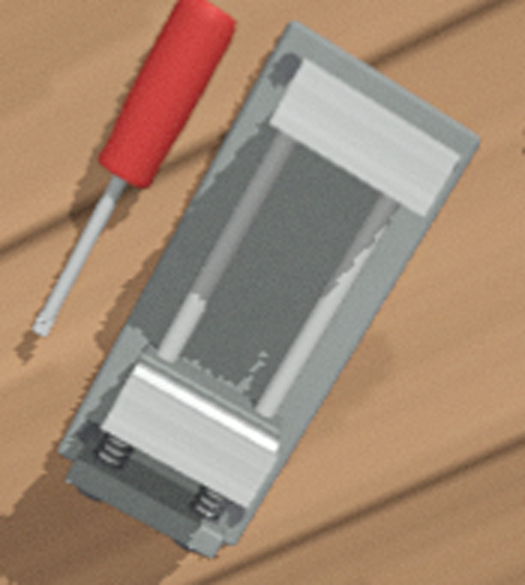

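View pics/w1c.png

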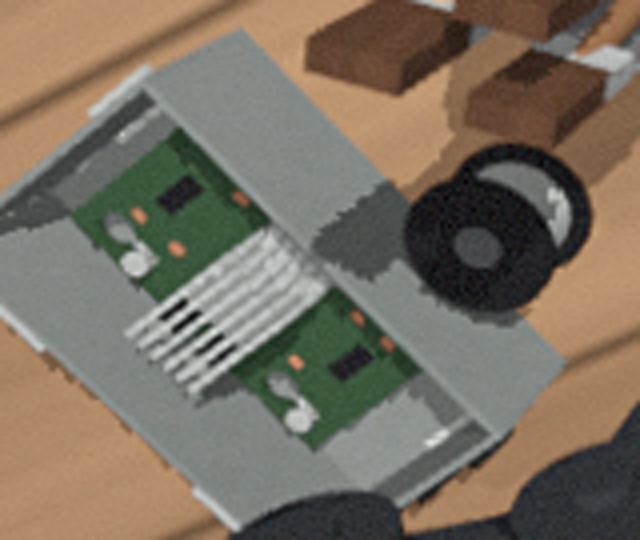

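The springs at (110,450) and (210,500) in the zoom mark the lower-left jaw as the sprung one. So holder +x points to the lower left, towards the case. I'll measure the corners.

```bash
python3 - <<'E'
from h import *
import pickle
np.set_printoptions(precision=4,suppress=True)
C=cam("wrist",pickle.load(open("w1.pkl","rb")))
def P(z,x,y):return onz(C,(225+x/3-.33,45+y/3-.33),z)
F=[P(.092,*p) for p in[(300,60),(460,155),(425,215),(270,122)]]
S=[P(.092,*p) for p in[(135,363),(278,445),(245,505),(100,425)]]
B=[P(.014,*p) for p in[(290,22),(478,137),(58,450),(235,545)]]
for n,Q in("F",F),("S",S),("B",B):
    print(n,np.array(Q)[:,:2].tolist(),[np.round(np.linalg.norm(Q[i]-Q[(i+1)%4]),4) for i in range(4)])
ang=lambda a:np.degrees(np.arctan2(a[1],a[0]))
print("dirs x",ang(sum(S)-sum(F)),"F y-perp",ang(F[1]-F[0])-90,ang(F[2]-F[3])-90,ang(S[1]-S[0])-90,ang(B[2]-B[0]),ang(B[3]-B[1]))
print(sum(F)/4,sum(S)/4,np.linalg.norm(sum(S)-sum(F))/4)
E
```

```text
F [[0.41861836928009577, 0.2454229434946122], [0.4681997354587195, 0.28054852596851076], [0.48105914531662575, 0.2622344621531191], [0.4316725806269003, 0.22822718942931494]] [np.float64(0.0608), np.float64(0.0224), np.float64(0.06), np.float64(0.0216)]
S [[0.48367672652288163, 0.1499473526813075], [0.5323364229150165, 0.18216788765204608], [0.547706608136974, 0.16123749231572176], [0.49815532329144946, 0.12791809061833193]] [np.float64(0.0584), np.float64(0.026), np.float64(0.0597), np.float64(0.0264)]
B [[0.40016314059046765, 0.24958567940695267], [0.47110834277278407, 0.29883946233724046], [0.5126465526015473, 0.08276466537019467], [0.5857639012254634, 0.1326097479580476]] [np.float64(0.0864), np.float64(0.22), np.float64(0.0885), np.float64(0.2194)]
dirs x -56.4221307339037 F y-perp -54.684594448425074 -55.44895039551586 -56.489042433230175 -56.009155997237364 -55.40435345399996
[0.4499 0.2541 0.092 ] [0.5155 0.1553 0.092 ] 0.1185769208334285
```

```bash
python3 - <<'E'
from h import *
import pickle
np.set_printoptions(precision=4,suppress=True)
C=cam("wrist",pickle.load(open("w1.pkl","rb")))
def P(z,x,y):return onz(C,(x/4-.37,215+y/4-.37),z)
for z,x,y in[(.046,150,90),(.046,490,435),(.047,265,225),(.047,330,285),(.047,195,395),(.047,125,330)]:print(P(z,x,y))
E
```

```text
[ 0.4409 -0.1777  0.046 ]
[ 0.5967 -0.1539  0.046 ]
[ 0.4963 -0.1731  0.047 ]
[ 0.5241 -0.1672  0.047 ]
[ 0.5389 -0.2392  0.047 ]
[ 0.5077 -0.2447  0.047 ]
```

The near rim and the heat sink give a case yaw of about 9° with the sink near (0.517, -0.206). I'll move above it and turn -55°.

>>> {"op": "apply_moves", "data": {
  "deltas": "0 -3 0 0 0 -5 1;0 -7 0 0 0 -10 1;0 -11 0 0 0 -16 1;0 -15 0 0 0 -22 1;0 -19 0 0 0 -28 1;0 -23 0 0 0 -34 1;0 -27 0 0 0 -40 1;0 -31 0 0 0 -46 1;0.5 -35 -1 0 0 -51 1;0.8 -38 -2 0 0 -55 1;0.8 -41 -3 0 0 -55 1;0.8 -41 -4 0 0 -55 1;0.8 -41 -4 0 0 -55 1;0.8 -41 -4 0 0 -55 1;0.8 -41 -4 0 0 -55 1"
}}

```text
clock: 2.7
position: [0.5174, -0.2041, 0.2432]
eef_rot: [[-0.167, 0.986, -0.002], [0.986, 0.167, 0.001], [0.001, -0.001, -1.0]]
wrist_force: [0.0, 0.3, 1.1]
grip_width: 0.997
```

```bash
python3 - <<'E'
from h import *
import pickle
s=bot.sense();f=bot.grab_frame("wrist");cv2.imwrite("pics/w2.png",f[:,:,::-1]);np.save("w2.npy",f);pickle.dump(s,open("w2.pkl","wb"))
print(s["position"],s["clock"],s["eef_rot"],s["q"])
E
```

```text
[ 0.51735805 -0.20409344  0.24317162] 2.7 [[-1.67469215e-01  9.85876124e-01 -1.52657306e-03]
 [ 9.85876695e-01  1.67470634e-01  8.53702119e-04]
 [ 1.09730069e-03 -1.36204398e-03 -9.99998470e-01]] [-2.60183652e+01  7.66922668e+00  9.99348255e+01  5.85979273e-03
  7.24960061e+01 -3.56608876e+01]
```

View pics/w2.png

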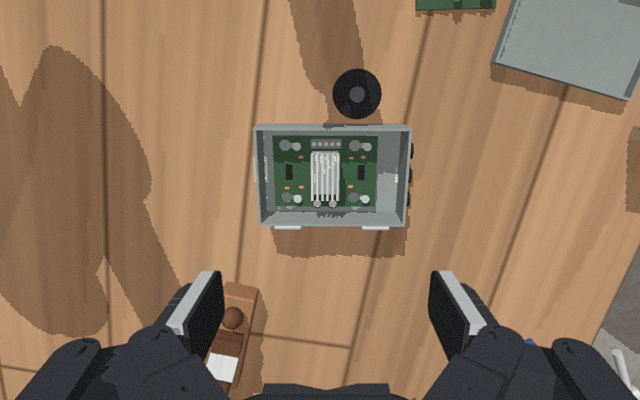

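The view is clear. The board sits in the case's left part with the stud heads to the right of the wide holes, so board +x is image right and roughly world +x. The terminal block is at the top, so +y is up. I'll zoom in to measure.

```bash
python3 - <<'E'
from h import *
f=np.load("w2.npy")
cv2.imwrite("pics/w2z.png",cv2.resize(f[115:240,245:420],None,fx=4.5,fy=4.5,interpolation=cv2.INTER_CUBIC)[:,:,::-1])
E
```

```text
(no output)
```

View pics/w2z.png

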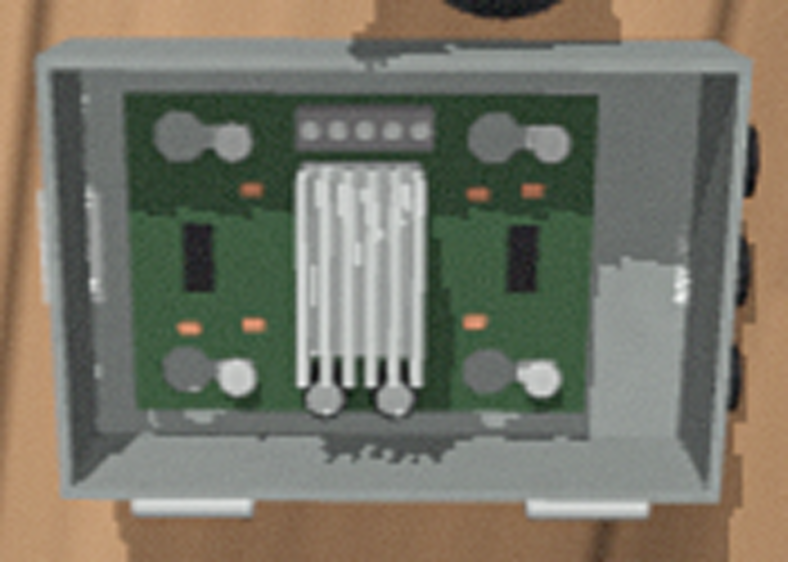

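```bash
python3 - <<'E'
from h import *
import pickle
np.set_printoptions(precision=4,suppress=True)
C=cam("wrist",pickle.load(open("w2.pkl","rb")))
def P(z,L):return np.array([onz(C,(245+(x+.5)/4.5-.5,115+(y+.5)/4.5-.5),z)[:2] for x,y in L])
ang=lambda a:round(float(np.degrees(np.arctan2(a[1],a[0]))),2)
for n,z,L in[("sink",.047,[(297,167),(425,167),(421,388),(297,388)]),("board",.015,[(124,92),(600,95),(588,411),(137,409)]),
 ("heads",.0205,[(235,141),(550,142),(540,378),(238,378)]),("holes",.015,[(180,137),(496,137),(488,371),(187,368)]),("rim",.046,[(40,60),(748,62),(718,497),(62,496)])]:
    Q=P(z,L);print(n,Q.mean(0),[round(float(np.linalg.norm(Q[i]-Q[(i+1)%4])),4) for i in range(4)],"yaw",ang(Q[1]-Q[0]),ang(Q[2]-Q[3]),ang(Q[0]-Q[3])-90,ang(Q[1]-Q[2])-90)
print(proj(C,(.517,-.204,.047)))
E
```

```text
sink [ 0.5191 -0.2175] [0.0301, 0.0544, 0.0304, 0.0545] yaw 9.65 9.67 8.89 9.239999999999995
board [ 0.5197 -0.219 ] [0.1197, 0.0837, 0.1206, 0.084] yaw 9.29 9.41 9.39 9.969999999999999
heads [ 0.527 -0.218] [0.0788, 0.0618, 0.0791, 0.0621] yaw 9.48 9.67 8.950000000000003 9.200000000000003
holes [ 0.5134 -0.2199] [0.0801, 0.062, 0.0798, 0.0612] yaw 9.64 9.07 9.36 9.079999999999998
rim [ 0.527  -0.2183] [0.1637, 0.1078, 0.1651, 0.1081] yaw 9.5 9.59 9.040000000000006 9.760000000000005
[324.8079 164.3852]
```

All sizes match the ones given: board 120×84, sink 30×54, studs 79×62, and 13.7 mm from holes to stud heads. The board is at (0.5195, -0.2185) with yaw 9.45°. I'll descend over the sink.

>>> {"op": "apply_moves", "data": {
  "deltas": "0.1 -0.8 -2 0 0 -0.2 1;0.2 -1.45 -5 0 0 -0.2 1;0.2 -1.45 -9 0 0 -0.2 1;0.2 -1.45 -13 0 0 -0.2 1;0.2 -1.45 -16.5 0 0 -0.2 1;0.2 -1.45 -19 0 0 -0.2 1;0.2 -1.45 -20.5 0 0 -0.2 1;0.2 -1.45 -20.8 0 0 -0.2 1;0.2 -1.45 -20.8 0 0 -0.2 1;0.2 -1.45 -20.8 0 0 -0.2 1"
}}

```text
clock: 3.58
position: [0.5212, -0.2187, 0.0371]
eef_rot: [[-0.165, 0.986, 0.002], [0.986, 0.165, -0.001], [-0.001, 0.002, -1.0]]
wrist_force: [0.4, 0.7, 0.8]
grip_width: 0.998
```

```bash
python3 - <<'E'
from h import *
s=bot.sense();f=bot.grab_frame("wrist");cv2.imwrite("pics/w3.png",f[:,:,::-1])
E
```

```text
(no output)
```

View pics/w3.png

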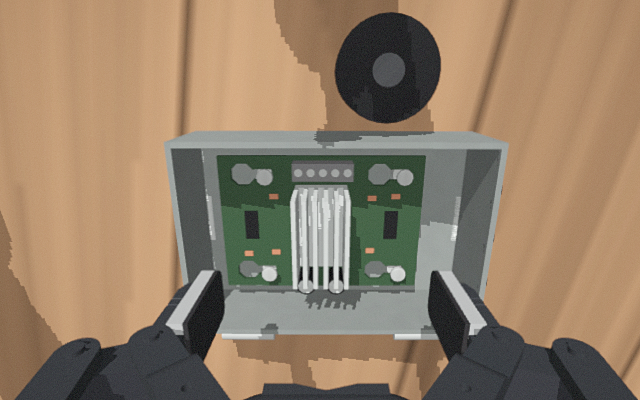

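```bash
python3 - <<'E'
from h import *
C=cam("wrist",bot.sense())
for uv in[(292,195),(350,195),(349,289),(292,289)]:print(onz(C,uv,.047)[:2])
print(np.mean([onz(C,uv,.047)[:2] for uv in[(292,187),(350,187),(349,289),(292,289)]],0))
for uv in[(218,155),(425,154),(415,290),(226,290)]:print(onz(C,uv,.015)[:2])
print(np.mean([onz(C,uv,.015)[:2] for uv in[(218,155),(425,154),(415,290),(226,290)]],0))
E
```

```text
[ 0.50163773 -0.19457642]
[ 0.53009581 -0.18983355]
[ 0.53951435 -0.24249798]
[ 0.50887066 -0.24759925]
[ 0.51969794 -0.21659055]
[ 0.455141   -0.18790096]
[ 0.57173748 -0.16787376]
[ 0.58764382 -0.25535697]
[ 0.46655459 -0.27551468]
[ 0.52026922 -0.22166159]
```

The centre agrees to about 1 mm. I'll lower the last 18 mm and close.

>>> {"op": "apply_moves", "data": {
  "deltas": "-0.1 0 -0.9 0 0 0 1;-0.1 0 -1.6 0 0 0 1;-0.1 0 -1.85 0 0 0 1;-0.1 0 -1.85 0 0 0 1;-0.1 0 -1.85 0 0 0 0.3;-0.1 0 -1.85 0 0 0 0;-0.1 0 -1.85 0 0 0 -0.2;-0.1 0 -1.85 0 0 0 -0.4;-0.1 0 -1.85 0 0 0 -1;-0.1 0 -1.85 0 0 0 -1;-0.1 0 -1.85 0 0 0 -1",
  "newtons": 90
}}

```text
clock: 4.55
position: [0.5207, -0.2192, 0.0193]
eef_rot: [[-0.165, 0.986, 0.003], [0.986, 0.165, -0.002], [-0.002, 0.003, -1.0]]
wrist_force: [-0.2, -0.5, 0.0]
grip_width: 0.009
```

```bash
python3 - <<'E'
from h import *
s=bot.sense();f=bot.grab_frame("wrist");cv2.imwrite("pics/w4.png",f[:,:,::-1])
E
```

```text
(no output)
```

View pics/w4.png

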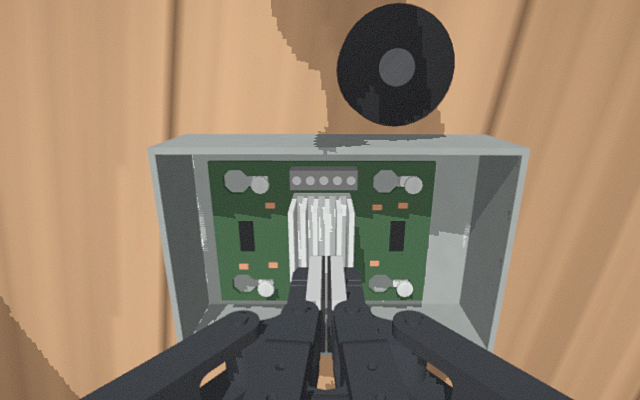

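The gripper shut to 0.009 without touching the sink. In the image the fingertips (row 255) lie in front of and above it, so the real fingertips don't match the reported TCP height. I'll check against the fixed cameras before going on.

```bash
python3 - <<'E'
from h import *
s=bot.sense();print(s["position"],s["grip_width"],s["clock"])
p=s["position"];R=np.array(s["eef_rot"])
for n in("scene","side"):
    C=cam(n);f=bot.grab_frame(n);np.save(n+"5.npy",f)
    u=proj(C,p);v=proj(C,p+R@[0,0,-.044]);print(n,u,v)
    x0,y0=int(u[0])-60,int(u[1])-60
    z=cv2.resize(f[y0:y0+90,x0:x0+120],None,fx=6,fy=6,interpolation=cv2.INTER_CUBIC)[:,:,::-1].copy()
    for q,c in((u,(0,0,255)),(v,(255,0,255))):
        cv2.drawMarker(z,tuple(int(k) for k in (q-[x0,y0])*6),c,cv2.MARKER_CROSS,14,1)
    cv2.imwrite(f"pics/{n}5.png",z);print(x0,y0)
E
```

```text
[ 0.52066366 -0.21913802  0.01923395] 0.0003638397691227353 4.6
scene [253.044736   209.94293746] [251.91795562 199.09905717]
193 149
side [341.53045644 165.7845895 ] [342.4559658  154.04758582]
281 105
```

View pics/scene5.png

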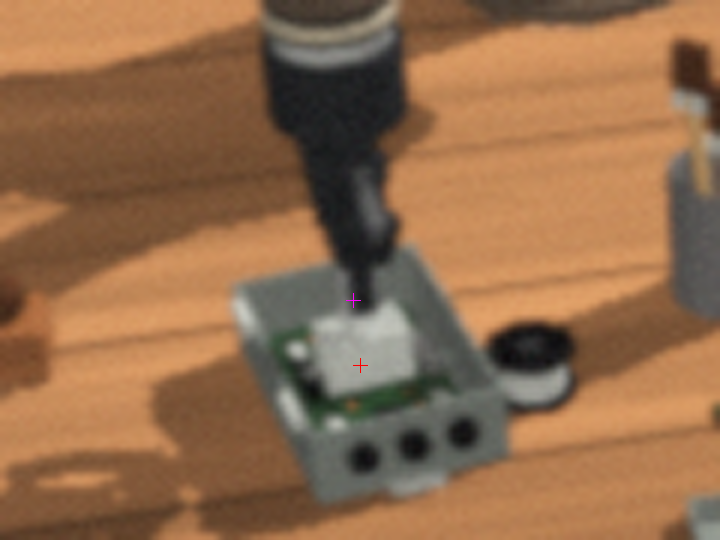

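View pics/side5.png

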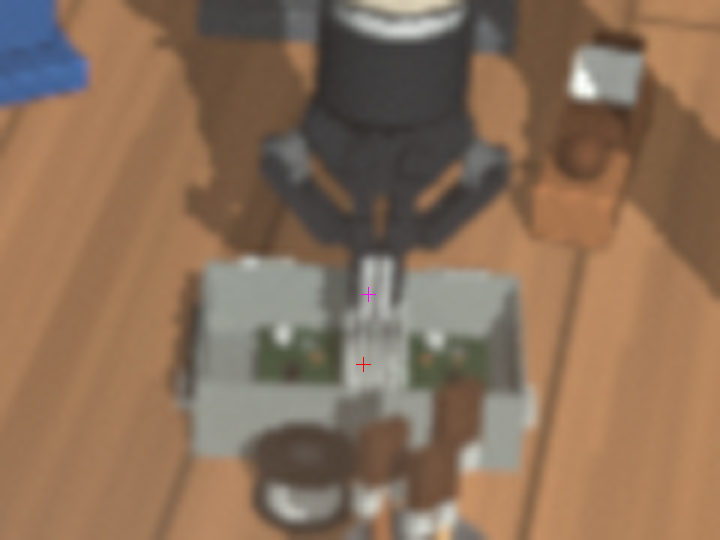

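```bash
python3 - <<'E'
from h import *
S,D=cam("scene"),cam("side")
for a,b in[((253.3,199.8),(344.3,157)),((253.3,199.8),(344.3,154)),((252.5,200),(344.3,160))]:
    P=tri([(S,a),(D,b)]);print(P,proj(S,P)-a,proj(D,P)-b)
# sink top centre in both
print(proj(S,(.5197,-.2185,.047)),proj(D,(.5197,-.2185,.047)))
z0=(193,149);print("sink top in zoom",(proj(S,(.5197,-.2185,.047))-[193,149])*6,(proj(D,(.5197,-.2185,.047))-[281,105])*6)
E
```

```text
[ 0.51393138 -0.21454613  0.0559549 ] [-0.10123252 -0.11766045] [-0.10457283  0.13675814]
[ 0.51691213 -0.21680062  0.06152124] [-0.79955734 -0.93901165] [-0.82966042  1.08419222]
[ 0.51089166 -0.21464202  0.04939858] [0.72265999 0.83078046] [ 0.74093571 -0.97134392]
[252.48036215 202.97225954] [342.36179757 158.5793978 ]
sink top in zoom [356.8821729  323.83355721] [368.17078544 321.4763868 ]
```

Triangulating the two fixed views puts the true fingertips at z ≈ 0.056, which is about 38 mm above the reported TCP. The wrist image gives the same offset. The camera-based object measurements stay consistent, so I'll treat the true tip as TCP + 38 mm. Next I reopen and go down 33 mm in steps, watching the force.

>>> {"op": "apply_moves", "data": {
  "deltas": "0 0 0.5 0 0 0 1;0 0 0.5 0 0 0 1;0 0 0.5 0 0 0 1;0 0 0.5 0 0 0 1;0 0 0.5 0 0 0 1;0 0 0.5 0 0 0 1;0 0 0 0 0 0 1;0 0 -1 0 0 0 1;0 0 -2 0 0 0 1;0 0 -2.8 0 0 0 1;0 0 -3.1 0 0 0 1;0 0 -3.3 0 0 0 1;0 0 -3.3 0 0 0 1"
}}

```text
clock: 5.78
position: [0.52, -0.2188, -0.0148]
eef_rot: [[-0.165, 0.986, 0.001], [0.986, 0.165, -0.001], [-0.001, 0.001, -1.0]]
wrist_force: [-0.8, -0.0, -0.6]
grip_width: 0.997
```

```bash
python3 - <<'E'
from h import *
s=bot.sense();f=bot.grab_frame("wrist");cv2.imwrite("pics/w6.png",f[:,:,::-1])
E
```

```text
(no output)
```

View pics/w6.png

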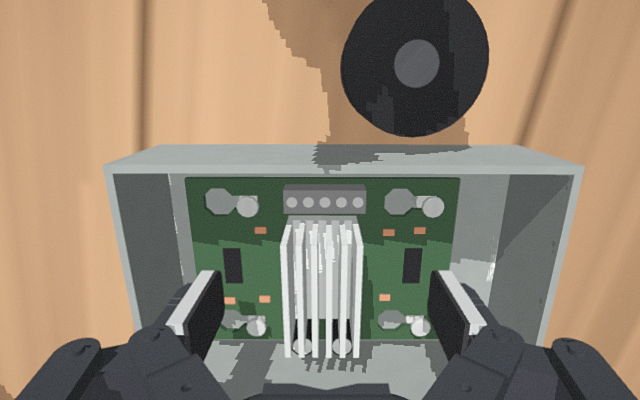

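The fingers now straddle the sink, which spans columns 282–362 and rows 222–355. I'll close.

>>> {"op": "apply_moves", "data": {
  "deltas": "0 0 0 0 0 0 0;0 0 0 0 0 0 -0.2;0 0 0 0 0 0 -0.5;0 0 0 0 0 0 -1;0 0 0 0 0 0 -1;0 0 0 0 0 0 -1;0 0 0 0 0 0 -1;0 0 0 0 0 0 -1",
  "newtons": 90
}}

```text
clock: 6.5
position: [0.5211, -0.2193, -0.0136]
eef_rot: [[-0.165, 0.986, 0.003], [0.986, 0.165, -0.002], [-0.002, 0.003, -1.0]]
wrist_force: [0.4, 0.9, 4.7]
grip_width: 0.333
```

```bash
python3 - <<'E'
from h import *
s=bot.sense();print(s["grip_width"]);f=bot.grab_frame("wrist");cv2.imwrite("pics/w7.png",f[:,:,::-1])
E
```

```text
0.3327642009340161
```

View pics/w7.png

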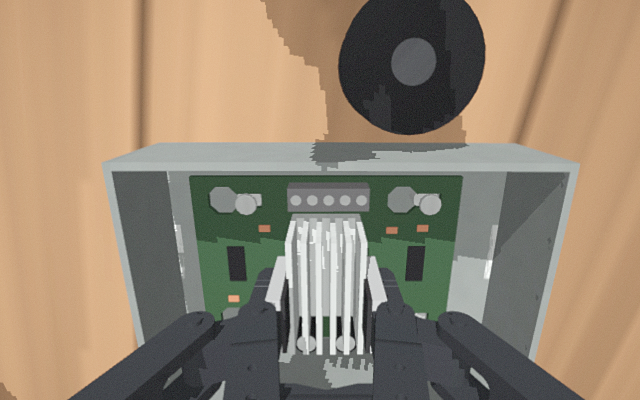

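```bash
python3 - <<'E'
from h import *
C=cam("wrist",bot.sense())
h=np.mean([onz(C,u,.015)[:2] for u in[(222,199),(401,200)]],0);k=np.mean([onz(C,u,.0205)[:2] for u in[(246,204),(430,204)]],0)
print(h,k,np.linalg.norm(k-h))
b=[onz(C,u,.015)[:2] for u in[(190,177),(462,177)]];print(b,np.linalg.norm(b[0]-b[1]))
E
```

```text
[ 0.51074058 -0.18938274] [ 0.52223102 -0.18775945] 0.01160454520613137
[array([ 0.45694565, -0.18792145]), array([ 0.57388989, -0.16842179])] 0.11855881503193211
```

The grip holds: width 0.333 is about 28 mm. About 12 mm of slide remains. I'll raise the board 1 mm and slide it along board +x, which is (0.986, 0.165).

>>> {"op": "apply_moves", "data": {
  "deltas": "0 0 0.06 0 0 0 -1;0 0 0.1 0 0 0 -1;0.2 0.03 0.1 0 0 0 -1;0.4 0.07 0.1 0 0 0 -1;0.6 0.1 0.1 0 0 0 -1;0.8 0.13 0.1 0 0 0 -1;1 0.17 0.1 0 0 0 -1;1.1 0.18 0.1 0 0 0 -1;1.1 0.18 0.1 0 0 0 -1;1.1 0.18 0.1 0 0 0 -1"
}}

```text
clock: 7.38
position: [0.5321, -0.2175, -0.0126]
eef_rot: [[-0.165, 0.986, 0.003], [0.986, 0.165, -0.002], [-0.002, 0.003, -1.0]]
wrist_force: [-0.2, 0.4, -1.6]
grip_width: 0.333
```

```bash
python3 - <<'E'
from h import *
import pickle
s=bot.sense();print(s["grip_width"]);f=bot.grab_frame("wrist");np.save("w8.npy",f);pickle.dump(s,open("w8.pkl","wb"))
cv2.imwrite("pics/w8.png",cv2.resize(f[130:360,95:495],None,fx=2,fy=2,interpolation=cv2.INTER_CUBIC)[:,:,::-1])
E
```

```text
0.33272285994275924
```

View pics/w8.png

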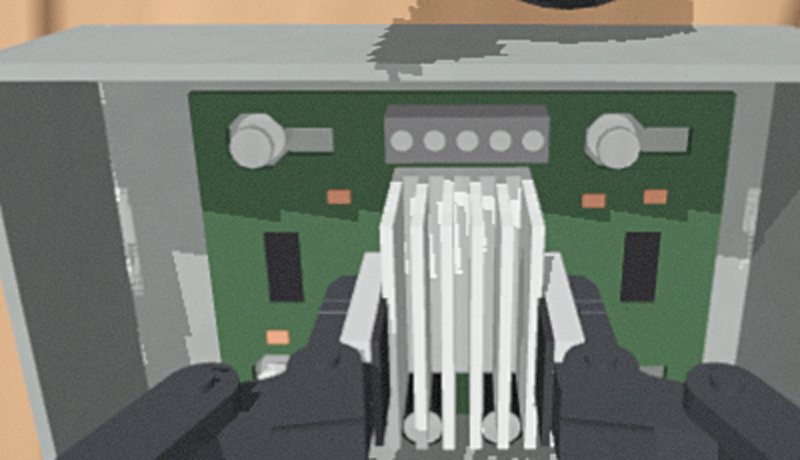

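```bash
python3 - <<'E'
from h import *
import pickle
C=cam("wrist",pickle.load(open("w8.pkl","rb")))
q=lambda x,y:(95+(x+.5)/2-.5,130+(y+.5)/2-.5)
d=np.array([.986,.165])
for H,K in[((259,139),(251,148)),((616,139),(616,148))]:
    v=onz(C,q(*K),.0205)[:2]-onz(C,q(*H),.016)[:2];print(v*1000,"along",v@d*1000)
E
```

```text
[-0.47263877 -0.70691511] along -0.5826628189987649
[-0.77414687 -0.75687745] along -0.8881935920876556
```

The stud heads now stand in the wide ends, with a 0.6–0.9 mm residual. I'll shift by (-0.6, -0.7) mm and lift gently.

>>> {"op": "apply_moves", "data": {
  "deltas": "-0.06 -0.07 0 0 0 0 -1;-0.06 -0.07 0.15 0 0 0 -1;-0.06 -0.07 0.4 0 0 0 -1;-0.06 -0.07 0.8 0 0 0 -1;-0.06 -0.07 1.2 0 0 0 -1;-0.06 -0.07 1.2 0 0 0 -1"
}}

```text
clock: 7.93
position: [0.5324, -0.2187, 0.0007]
eef_rot: [[-0.165, 0.986, 0.005], [0.986, 0.165, -0.003], [-0.003, 0.005, -1.0]]
wrist_force: [0.3, -1.0, -0.9]
grip_width: 0.332
```

>>> {"op": "apply_moves", "data": {
  "deltas": "0 0 1.5 0 0 0 -1;0 0 4 0 0 0 -1;0 0 7 0 0 0 -1;0 0 10 0 0 0 -1;0 0 13 0 0 0 -1;0 0 16 0 0 0 -1;0 0 19 0 0 0 -1;0 0 20 0 0 0 -1;0 0 20 0 0 0 -1;0 0 20 0 0 0 -1"
}}

```text
clock: 8.77
position: [0.5322, -0.2186, 0.2003]
eef_rot: [[-0.165, 0.986, 0.005], [0.986, 0.165, -0.003], [-0.004, 0.005, -1.0]]
wrist_force: [0.0, -0.1, -2.3]
grip_width: 0.333
```

```bash
python3 - <<'E'
from h import *
import pickle
s=bot.sense();print(s["grip_width"],s["position"],s["q"]);f=bot.grab_frame("wrist");np.save("w9.npy",f);pickle.dump(s,open("w9.pkl","wb"))
cv2.imwrite("pics/w9.png",f[:,:,::-1])
f=bot.grab_frame("side");cv2.imwrite("pics/side9.png",f[:,:,::-1])
E
```

```text
0.33309599241721066 [ 0.5321678  -0.21857688  0.20026651] [-2.66604961e+01  1.16466507e+01  1.00384095e+02 -9.21233680e-03
  6.76343687e+01 -3.61687062e+01]
```

View pics/w9.png

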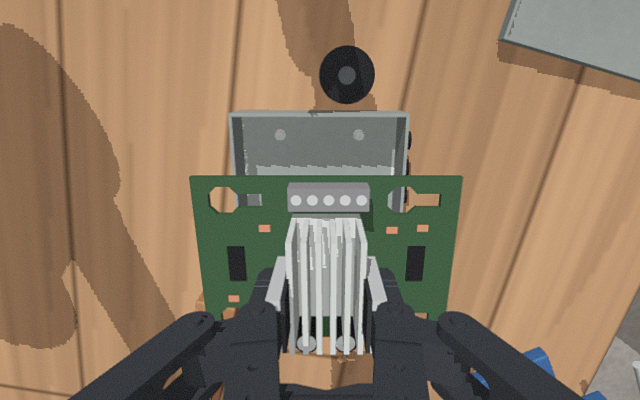

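View pics/side9.png

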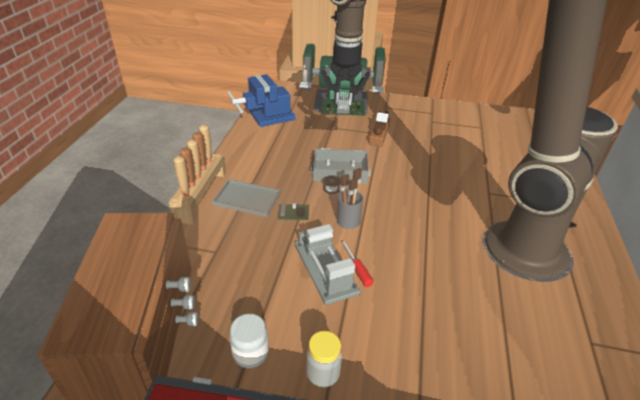

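The board is free and hangs level in the grip, and the case is empty. Now I'll measure the board in the tool frame.

```bash
cat >> h.py <<'E'
def intool(uv,zt,s0={"position":np.zeros(3),"eef_rot":np.eye(3)}):
    C=cam("wrist",s0);return onz(C,uv,zt)
E
python3 - <<'E'
from h import *
f=np.load("w9.npy")
hsv=cv2.cvtColor(f,cv2.COLOR_RGB2HSV)
m=cv2.inRange(hsv,(50,90,30),(85,255,140));m[:, :150]=0;m[:170]=0
g=np.argwhere(m[:,:500]);print(g.min(0),g.max(0))
for zt in(-.0286,):
  for r in(180,184,188):
    c=np.where(m[r])[0];c=c[(c>150)&(c<500)];a,b=intool((c.min()-.5,r),zt),intool((c.max()+.5,r),zt);print(r,c.min(),c.max(),a,b,np.linalg.norm(a-b),(a+b)/2)
  for u in(200,260,380,450):
    r=np.where(m[:,u])[0].min();print(u,r,intool((u,r-.5),zt))
for u in[(223,199),(403,200)]:print("hole",intool(u,-.0286))
E
```

```text
[176 190] [388 459]
180 292 441 [ 0.04005345 -0.01372862 -0.0286    ] [ 0.04008744  0.05172041 -0.0286    ] 0.06544904594336924 [ 0.04007044  0.0189959  -0.0286    ]
184 191 371 [ 0.03828665 -0.058183   -0.0286    ] [ 0.03825675  0.02118173 -0.0286    ] 0.07936474223381072 [ 0.0382717  -0.01850064 -0.0286    ]
188 233 413 [ 0.03645027 -0.0397939  -0.0286    ] [ 0.03645416  0.03971998 -0.0286    ] 0.07951388076206413 [ 3.64522134e-02 -3.69564105e-05 -2.86000000e-02]
200 182 [ 0.03941262 -0.05385578 -0.0286    ]
260 179 [ 0.04073332 -0.02743297 -0.0286    ]
380 201 [ 0.03069315  0.02525282 -0.0286    ]
450 182 [ 0.03941716  0.05552816 -0.0286    ]
hole [ 0.03138672 -0.04444147 -0.0286    ]
hole [ 0.030928    0.03546342 -0.0286    ]
```

The board sits in the tool frame at (0, +1.5, -25.6) mm, with board x along tool y and hole spacing 79.9 mm against the 80 mm given. I'll move to a spot beside the holder with the final heading, so the camera sees past the board for a precise holder fix.

>>> {"op": "apply_moves", "data": {
  "deltas": "-0.8 2.5 0.5 0 0 -5 -1;-2 6 0.5 0 0 -11 -1;-3 9.5 0.5 0 0 -17 -1;-4.2 13 0.5 0 0 -23 -1;-5.4 16.5 0.5 0 0 -29 -1;-6.5 20 0.5 0 0 -35 -1;-7.6 23.5 0.5 0 0 -41 -1;-8.8 27 0.5 0 0 -47 -1;-10 30.5 0.5 0 0 -53 -1;-11 34 0.5 0 0 -59 -1;-12 36.8 0.5 0 0 -65.5 -1;-12 36.8 0.5 0 0 -65.5 -1;-12 36.8 0.5 0 0 -65.5 -1;-12 36.8 0.5 0 0 -65.5 -1"
}}

```text
clock: 10.03
position: [0.4095, 0.1496, 0.2012]
eef_rot: [[0.828, 0.561, -0.003], [0.561, -0.828, -0.002], [-0.004, 0.0, -1.0]]
wrist_force: [0.6, 0.4, -1.3]
grip_width: 0.332
```

```bash
python3 - <<'E'
from h import *
import pickle
s=bot.sense();print(s["grip_width"],s["position"],s["q"]);f=bot.grab_frame("wrist");np.save("w10.npy",f);pickle.dump(s,open("w10.pkl","wb"))
cv2.imwrite("pics/w10.png",f[:,:,::-1])
cv2.imwrite("pics/w10z.png",cv2.resize(f[0:190,190:470],None,fx=2.8,fy=2.8,interpolation=cv2.INTER_CUBIC)[:,:,::-1])
E
```

```text
0.33201540134446184 [0.40953934 0.14964699 0.20120673] [ 1.44212813e+01 -4.20214211e+00  1.17164440e+02 -9.87758925e-02
  6.72467207e+01  7.03269947e+01]
```

View pics/w10z.png

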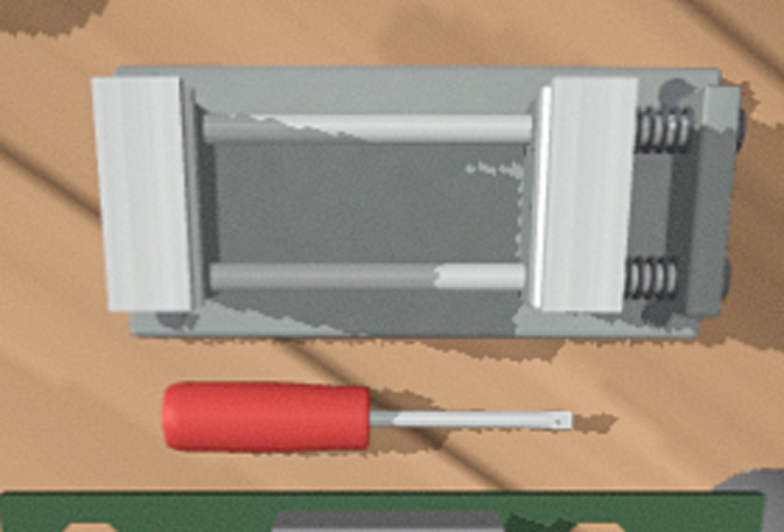

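The view is very clear. The fixed jaw top spans (93–181, 78) to (107–191, 310), and the sprung jaw top spans (553–638, 78) to (540–625, 311).

```bash
python3 - <<'E'
from h import *
import pickle
np.set_printoptions(precision=4,suppress=True)
C=cam("wrist",pickle.load(open("w10.pkl","rb")))
def P(z,L):return np.array([onz(C,(190+(x+.5)/2.8-.5,(y+.5)/2.8-.5),z)[:2] for x,y in L])
ang=lambda a:round(float(np.degrees(np.arctan2(a[1],a[0]))),2)
F=P(.092,[(93,78),(181,78),(191,310),(107,310)]);S=P(.092,[(553,78),(638,78),(625,311),(540,311)])
B=P(.014,[(115,68),(720,70),(697,337),(131,334)])
for n,Q in("F",F),("S",S),("B",B):
    print(n,Q.mean(0),[round(float(np.linalg.norm(Q[i]-Q[(i+1)%4])),4) for i in range(4)],ang(Q[1]-Q[0]),ang(Q[2]-Q[3]),ang(Q[0]-Q[3])-90,ang(Q[1]-Q[2])-90)
d=S.mean(0)-F.mean(0);print(np.linalg.norm(d),ang(d))
a=np.radians(-55.9);ex=np.array([np.cos(a),np.sin(a)])
o=F.mean(0)+.06525*ex;print("origin",o)
ey=np.array([-ex[1],ex[0]])
for n,Q in("F",F),("S",S),("B",B):print(n,[((q-o)@ex,(q-o)@ey) for q in Q])
E
```

```text
F [0.4503 0.2539] [0.0233, 0.0596, 0.0237, 0.0597] -56.29 -56.08 -56.91 -56.52
S [0.5181 0.1535] [0.0224, 0.0599, 0.0239, 0.0598] -55.54 -55.69 -56.5 -55.09
B [0.4933 0.1904] [0.202, 0.0877, 0.2034, 0.0872] -56.0 -56.14 -56.55 -55.63
0.12117554006087178 -55.97
origin [0.4869 0.1999]
F [(np.float64(-0.07645516434411527), np.float64(0.029885320384212342)), (np.float64(-0.05319863054912167), np.float64(0.02972789122774361)), (np.float64(-0.05384401642366907), np.float64(-0.02984426972527317)), (np.float64(-0.07750218868309398), np.float64(-0.02976894188668294))]
S [(np.float64(0.044664265630670955), np.float64(0.029703744218486212)), (np.float64(0.06707617303149138), np.float64(0.029843305258615227)), (np.float64(0.06792623618385812), np.float64(-0.030012214549028162)), (np.float64(0.0440351585628911), np.float64(-0.03009771568178456))]
B [(np.float64(-0.08945477517238556), np.float64(0.043921825362046626)), (np.float64(0.11255840315946258), np.float64(0.04355215210637009)), (np.float64(0.11297167723573728), np.float64(-0.04414984595865703)), (np.float64(-0.09044109635336785), np.float64(-0.04328541556352095))]
```

The jaw and base fixes agree to about 1 mm: holder origin (0.4866, 0.2004), yaw -56.0°, and the sprung jaw on the side of board +x. Now I'll compute the waypoints.

```bash
cat >> h.py <<'E'
from scipy.spatial.transform import Rotation as Ro
O=np.array([.4866,.2004,0]);A=np.radians(-56.0)
H=np.array([[np.cos(A),-np.sin(A),0],[np.sin(A),np.cos(A),0],[0,0,1]])
BT=np.array([0,.0015,-.0256]) # board origin in tool
TB=np.array([[0,1,0],[1,0,0],[0,0,-1.]]) # board axes as columns in tool
def target(ex,ez,th,y=0):  # mid-thickness of +x end at (ex,ez) mm
    B=Ro.from_rotvec([0,th,0]).as_matrix()
    c=np.array([ex,y,ez])/1e3-B@[.06,0,.0015]
    RB=H@B;RT=RB@TB.T;return O+H@c-RT@BT,RT
def delta(ex,ez,th,y=0):
    s=bot.sense();p,R=target(ex,ez,th,y)
    return np.round(np.r_[(p-s["position"])*100,Ro.from_matrix(R@np.array(s["eef_rot"]).T).as_rotvec(degrees=True)],2)
def boardpose():
    s=bot.sense();R=np.array(s["eef_rot"]);c=H.T@(s["position"]+R@BT-O);B=H.T@R@TB
    return np.round(c*1e3,2),np.round(Ro.from_matrix(B).as_rotvec(),3),np.round((c+B@[.06,0,.0015])*1e3,2)
E
python3 - <<'E'
from h import *
print(boardpose())
for n,a in dict(over=(38,130,.25),A=(38,80.5,.25),B=(52,80.5,.25),C=(70,80.5,.25),D=(70,80,0),E=(60,80,0)).items():print(n,delta(*a))
E
```

```text
(array([  1.05, -92.01, 227.15]), array([-0.003, -0.   ,  0.001]), array([ 61.05, -91.96, 228.67]))
over [ 6.08  7.46 -8.26 12.    7.87 -0.07]
A [  6.08   7.46 -13.21  12.     7.87  -0.07]
B [  6.86   6.3  -13.21  12.     7.87  -0.07]
C [  7.87   4.81 -13.21  12.     7.87  -0.07]
D [  8.14   4.41 -14.86   0.12  -0.14  -0.04]
E [  7.58   5.24 -14.86   0.12  -0.14  -0.04]
```

>>> {"op": "apply_moves", "data": {
  "deltas": "2 2.5 0 4 2.6 0 -1;4 5 -1 8 5.2 0 -1;6 7.4 -3 12 7.8 0 -1;6.1 7.5 -6 12 7.9 0 -1;6.1 7.5 -8.2 12 7.9 0 -1;6.1 7.5 -8.2 12 7.9 0 -1;6.1 7.5 -8.2 12 7.9 0 -1;6.1 7.5 -8.2 12 7.9 0 -1"
}}

```text
clock: 10.75
position: [0.472, 0.2236, 0.1204]
eef_rot: [[0.829, 0.542, -0.137], [0.559, -0.803, 0.206], [0.001, -0.247, -0.969]]
wrist_force: [0.6, -0.8, -1.0]
grip_width: 0.334
```

```bash
python3 - <<'E'
from h import *
print(boardpose())
for n,a in dict(A0=(38,92,.25),A=(38,80.5,.25)).items():print(n,delta(*a))
for n in("scene","side"):
    f=bot.grab_frame(n);x,y=(310,130) if n=="scene" else (250,190)
    cv2.imwrite(f"pics/{n}11.png",cv2.resize(f[y:y+120,x:x+150],None,fx=5,fy=5,interpolation=cv2.INTER_CUBIC)[:,:,::-1])
E
```

```text
(array([-19.58,   0.87, 144.84]), array([ 0.001,  0.25 , -0.   ]), array([ 38.93,   0.88, 131.45]))
A0 [-0.13  0.03 -3.94 -0.03  0.05  0.01]
A [-0.13  0.03 -5.09 -0.03  0.05  0.01]
```

View pics/side11.png

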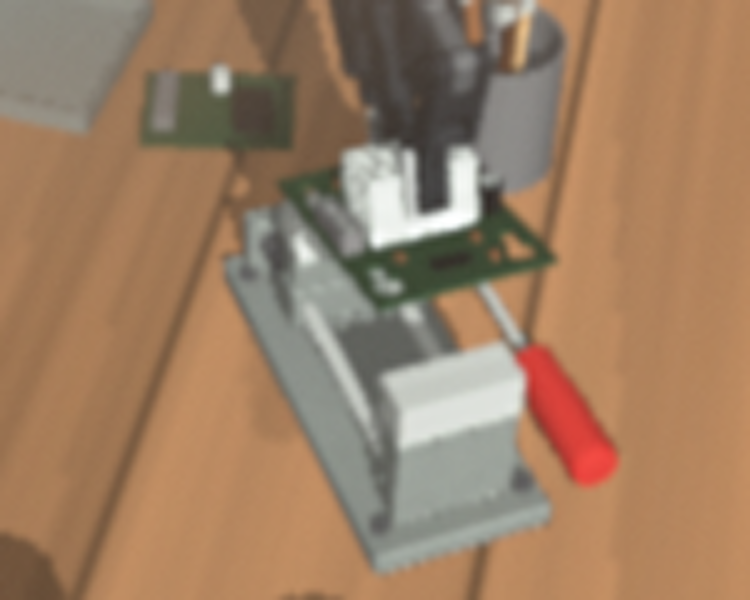

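View pics/scene11.png

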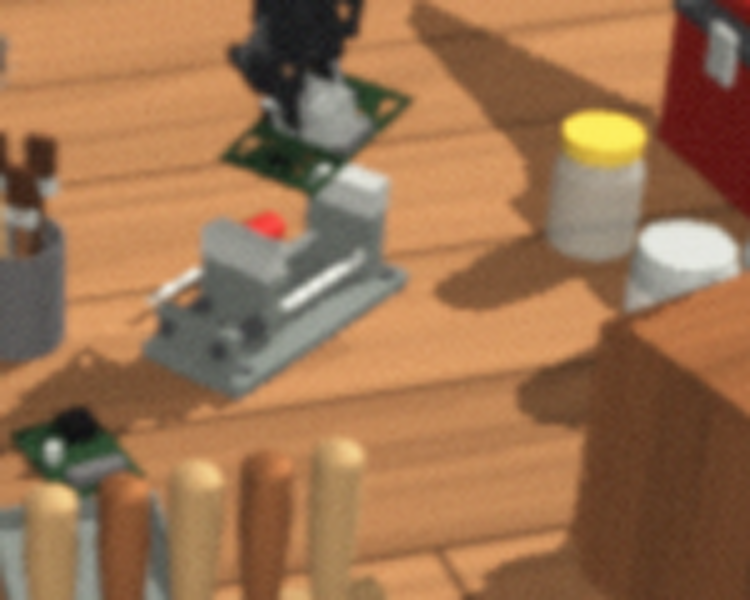

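Both views show the board tilted over the holder, its low end towards the sprung jaw. As a check on the pose model, I'll project the modelled corners against the visible ones: side zoom (383,308), (553,258), (285,185), and scene zoom (225,157), (410,100), (310,192).

```bash
python3 - <<'E'
from h import *
s=bot.sense();R=np.array(s["eef_rot"])
for n,o in("side",(250,190)),("scene",(310,130)):
    for x,y in[(-60,-42),(-60,42),(60,-42),(60,42)]:
        P=s["position"]+R@(BT+TB@np.array([x/1e3,y/1e3,.0015]));print(n,(x,y),np.round((proj(cam(n),P)-o)*5))
    for nm,hh in("jawF top",(-53.5,30,92)),("jawF",(-53.5,-30,92)),("S",(45.5,30,92)),("S",(45.5,-30,92)):
        print(n,nm,hh,np.round((proj(cam(n),O+H@np.array(hh)/1e3)-o)*5))
E
```

```text
side (-60, -42) [554. 254.]
side (-60, 42) [373. 303.]
side (60, -42) [439. 135.]
side (60, 42) [272. 176.]
side jawF top (-53.5, 30, 92) [374. 369.]
side jawF (-53.5, -30, 92) [496. 335.]
side S (45.5, 30, 92) [293. 223.]
side S (45.5, -30, 92) [409. 193.]
scene (-60, -42) [313.  62.]
scene (-60, 42) [409.  96.]
scene (60, -42) [212. 155.]
scene (60, 42) [308. 194.]
scene jawF top (-53.5, 30, 92) [367. 189.]
scene jawF (-53.5, -30, 92) [300. 163.]
scene S (45.5, 30, 92) [283. 242.]
scene S (45.5, -30, 92) [216. 214.]
```

The corners agree within about 2 px, with the same offset for holder and board. I'll descend in front of the sprung jaw's mouth.

>>> {"op": "apply_moves", "data": {
  "deltas": "-0.1 0.05 -2 0 0 0 -1;-0.1 0.05 -3.9 0 0 0 -1;-0.1 0.05 -4.7 0 0 0 -1;-0.1 0.05 -5.1 0 0 0 -1;-0.1 0.05 -5.1 0 0 0 -1;-0.1 0.05 -5.1 0 0 0 -1"
}}

```text
clock: 11.35
position: [0.4725, 0.225, 0.0716]
eef_rot: [[0.829, 0.544, -0.133], [0.56, -0.803, 0.206], [0.005, -0.246, -0.969]]
wrist_force: [1.2, 0.8, -1.2]
grip_width: 0.327
```

```bash
python3 - <<'E'
from h import *
print(boardpose(),bot.sense()["wrist_force"])
for n,a in dict(B=(52,80.5,.25),C0=(60,80.5,.25)).items():print(n,delta(*a))
for n in("side",):
    f=bot.grab_frame(n);x,y=(250,190)
    cv2.imwrite(f"pics/{n}12.png",cv2.resize(f[y:y+120,x:x+150],None,fx=5,fy=5,interpolation=cv2.INTER_CUBIC)[:,:,::-1])
f=bot.grab_frame("wrist");cv2.imwrite("pics/w12.png",f[:,:,::-1])
E
```

```text
(array([-20.49,   1.96,  96.08]), array([0.005, 0.248, 0.001]), array([38.04,  2.07, 82.79])) [ 1.2233691   0.75672369 -1.23089617]
B [ 0.61 -1.27 -0.22 -0.09  0.3  -0.04]
C0 [ 1.05 -1.94 -0.22 -0.09  0.3  -0.04]
```

View pics/side12.png

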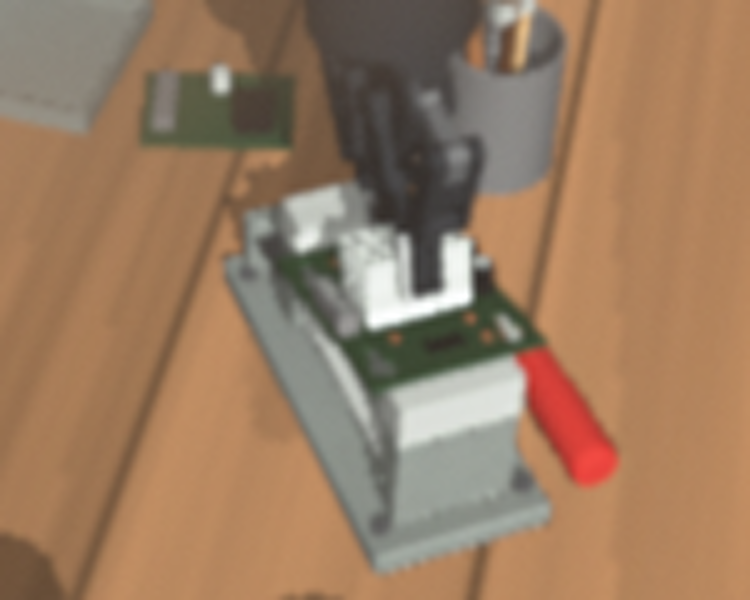

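View pics/w12.png

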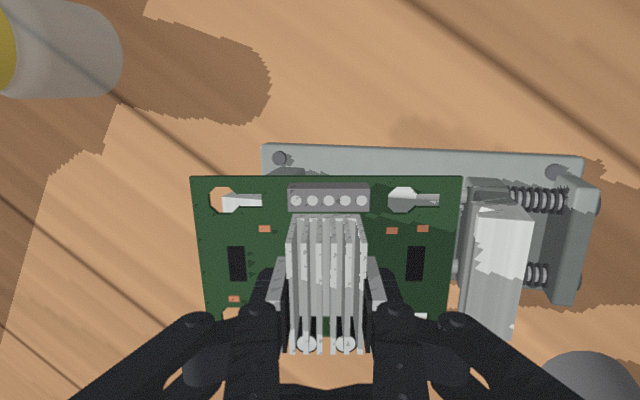

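The board end (column 462) stands just in front of the sprung jaw (columns 470–530). I'll push in towards holder +x.

>>> {"op": "apply_moves", "data": {
  "deltas": "0.2 -0.4 -0.1 0 0 0 -1;0.4 -0.85 -0.2 0 0.2 0 -1;0.6 -1.25 -0.2 0 0.3 0 -1;0.85 -1.6 -0.2 0 0.3 0 -1;0.95 -1.8 -0.2 0 0.3 0 -1;0.95 -1.8 -0.2 0 0.3 0 -1;0.95 -1.8 -0.2 0 0.3 0 -1"
}}

```text
clock: 12.03
position: [0.4798, 0.2087, 0.0691]
eef_rot: [[0.83, 0.54, -0.144], [0.558, -0.802, 0.211], [-0.002, -0.255, -0.967]]
wrist_force: [-2.5, 7.2, -5.0]
grip_width: 0.329
```

```bash
python3 - <<'E'
from h import *
print(boardpose(),bot.sense()["wrist_force"],H.T@bot.sense()["wrist_force"])
for n,a in dict(C=(70,80.5,.25)).items():print(n,delta(*a))
f=bot.grab_frame("wrist");cv2.imwrite("pics/w13.png",f[:,:,::-1])
E
```

```text
(array([-2.7 , -0.98, 93.51]), array([-0.002,  0.258, -0.001]), array([55.7 , -1.06, 79.66])) [-2.49767394  7.15765391 -5.03509165] [-7.33064557  1.93184373 -5.03509165]
C [ 0.89 -1.14  0.03 -0.32 -0.33  0.06]
```

View pics/w13.png

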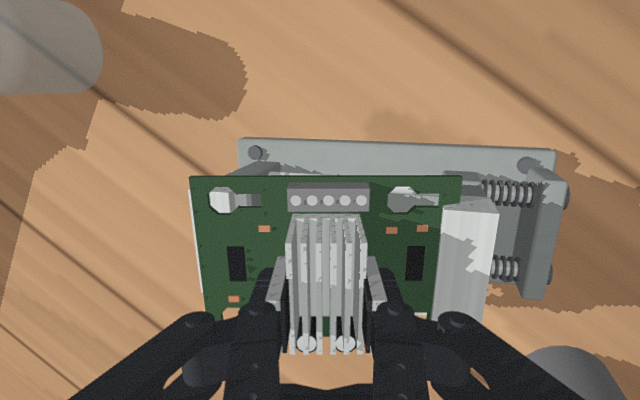

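The 7.3 N axial force matches the spring at about 4 mm of travel, and the jaw lip now covers the board edge at column 445. So the end is in the groove. I'll push to about 18 mm of travel.

>>> {"op": "apply_moves", "data": {
  "deltas": "0.2 -0.25 0.02 0 0 0 -1;0.4 -0.5 0.03 0 0 0 -1;0.6 -0.75 0.03 -0.2 -0.2 0 -1;0.8 -1 0.03 -0.3 -0.3 0 -1;0.9 -1.15 0.03 -0.3 -0.3 0 -1;0.9 -1.15 0.03 -0.3 -0.3 0 -1;0.9 -1.15 0.03 -0.3 -0.3 0 -1"
}}

```text
clock: 12.67
position: [0.4854, 0.2004, 0.0692]
eef_rot: [[0.83, 0.538, -0.146], [0.557, -0.803, 0.212], [-0.003, -0.257, -0.966]]
wrist_force: [-4.2, 10.5, -1.7]
grip_width: 0.332
```

```bash
python3 - <<'E'
from h import *
print(boardpose(),H.T@bot.sense()["wrist_force"])
for th in(.2,.15,.1,.05,0):print(th,delta(70.5,80.2,th))
f=bot.grab_frame("wrist");cv2.imwrite("pics/w14.png",f[:,:,::-1])
f=bot.grab_frame("side");x,y=(250,190)
cv2.imwrite(f"pics/side14.png",cv2.resize(f[y:y+120,x:x+150],None,fx=5,fy=5,interpolation=cv2.INTER_CUBIC)[:,:,::-1])
E
```

```text
(array([ 7.35, -0.94, 93.59]), array([-0.003,  0.26 , -0.003]), array([65.71, -1.13, 79.6 ])) [-11.08691509   2.37399015  -1.67395531]
0.2 [ 0.39 -0.4  -0.34 -2.76 -2.09  0.15]
0.15 [ 0.44 -0.47 -0.66 -5.14 -3.69  0.15]
0.1 [ 0.49 -0.55 -0.99 -7.52 -5.29  0.16]
0.05 [ 0.55 -0.64 -1.3  -9.89 -6.88  0.16]
0 [  0.62  -0.75  -1.61 -12.27  -8.48   0.17]
```

View pics/w14.png

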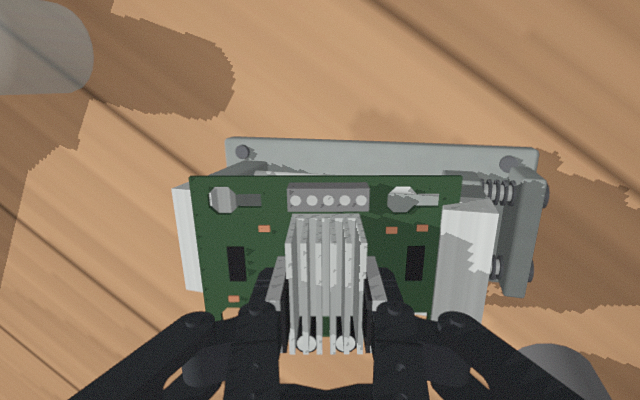

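View pics/side14.png

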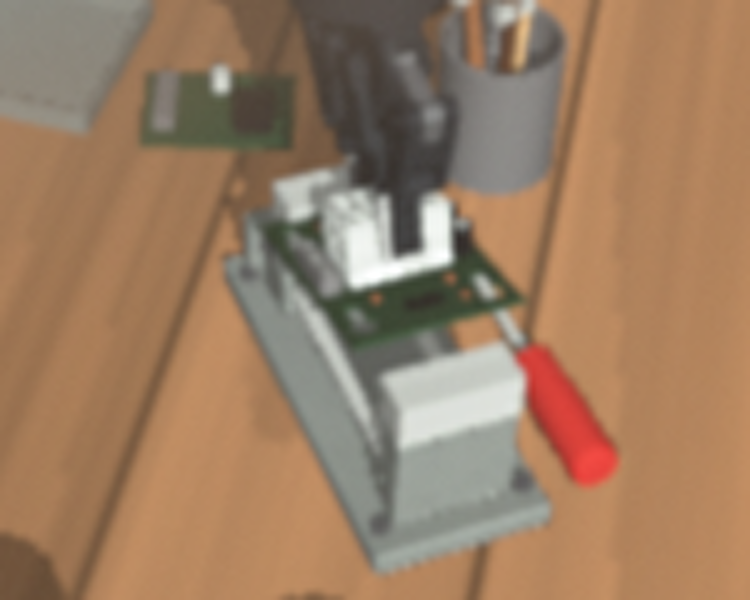

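The axial force of 11.1 N puts the jaw at about 12–14 mm, and the arm yields a few mm under the spring. I'll push further, commanding extra travel.

>>> {"op": "apply_moves", "data": {
  "deltas": "0.25 -0.35 0 0 0 0 -1;0.45 -0.66 0 -0.5 -0.4 0 -1;0.5 -0.74 0 -0.5 -0.4 0 -1;0.5 -0.74 0 -0.5 -0.4 0 -1"
}}

```text
clock: 13.1
position: [0.4876, 0.1971, 0.0692]
eef_rot: [[0.831, 0.536, -0.145], [0.556, -0.804, 0.211], [-0.004, -0.257, -0.967]]
wrist_force: [-3.6, 12.2, -2.4]
grip_width: 0.33
```

```bash
python3 - <<'E'
from h import *
print(boardpose(),H.T@bot.sense()["wrist_force"])
for th in(.2,.15,.1,.05,0):print(th,delta(73,80.5,th))
E
```

```text
(array([11.32, -0.96, 93.61]), array([-0.003,  0.26 , -0.005]), array([69.69, -1.26, 79.66])) [-12.08494553   3.84176289  -2.41950827]
0.2 [ 0.31 -0.28 -0.31 -2.72 -2.07  0.25]
0.15 [ 0.35 -0.34 -0.64 -5.1  -3.66  0.26]
0.1 [ 0.41 -0.42 -0.96 -7.48 -5.26  0.26]
0.05 [ 0.47 -0.52 -1.27 -9.86 -6.86  0.27]
0 [  0.54  -0.62  -1.58 -12.23  -8.45   0.27]
```

The force corresponds to a jaw travel of about 16.5–17.7 mm. I'll start levelling to about 0.12 rad while keeping the push.

>>> {"op": "apply_moves", "data": {
  "deltas": "0.45 -0.45 -0.2 -1.5 -1.1 0.2 -1;0.45 -0.5 -0.4 -3.3 -2.4 0.2 -1;0.5 -0.55 -0.65 -5.1 -3.7 0.2 -1;0.55 -0.6 -0.85 -6.7 -4.7 0.2 -1;0.55 -0.6 -0.85 -6.7 -4.7 0.2 -1;0.55 -0.6 -0.85 -6.7 -4.7 0.2 -1"
}}

```text
clock: 13.6
position: [0.4891, 0.195, 0.0606]
eef_rot: [[0.83, 0.552, -0.074], [0.557, -0.824, 0.103], [-0.004, -0.126, -0.992]]
wrist_force: [-5.7, 10.3, 1.6]
grip_width: 0.329
```

```bash
python3 - <<'E'
from h import *
b=boardpose();print(b,H.T@bot.sense()["wrist_force"],H.T@bot.sense()["wrist_torque"])
R=Ro.from_rotvec(b[1]).as_matrix();print("fixed end",b[0]/1e3+R@[-.06,0,0],b[0]/1e3+R@[-.06,0,.003])
for th in(.1,.05,0):print(th,delta(73,80.5,th))
f=bot.grab_frame("wrist");cv2.imwrite("pics/w15.png",f[:,:,::-1])
f=bot.grab_frame("side");x,y=(250,190)
cv2.imwrite(f"pics/side15.png",cv2.resize(f[y:y+120,x:x+150],None,fx=5,fy=5,interpolation=cv2.INTER_CUBIC)[:,:,::-1])
E
```

```text
(array([10.61, -0.91, 85.85]), array([-0.004,  0.127, -0.003]), array([70.32, -1.09, 79.76])) [-11.70505632   1.02827642   1.60323011] [0.18671807 2.1602782  0.06335418]
fixed end [-0.04890651 -0.00071526  0.09344914] [-0.04852652 -0.00070387  0.09642496]
0.1 [ 0.26 -0.21 -0.1  -1.14 -1.03  0.15]
0.05 [ 0.32 -0.3  -0.41 -3.51 -2.63  0.16]
0 [ 0.4  -0.41 -0.72 -5.89 -4.23  0.16]
```

View pics/w15.png

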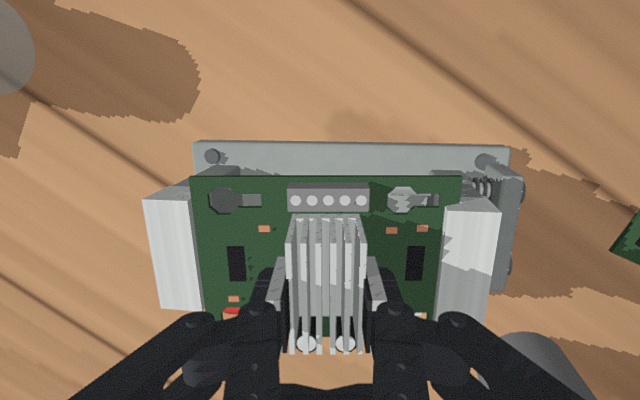

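View pics/side15.png

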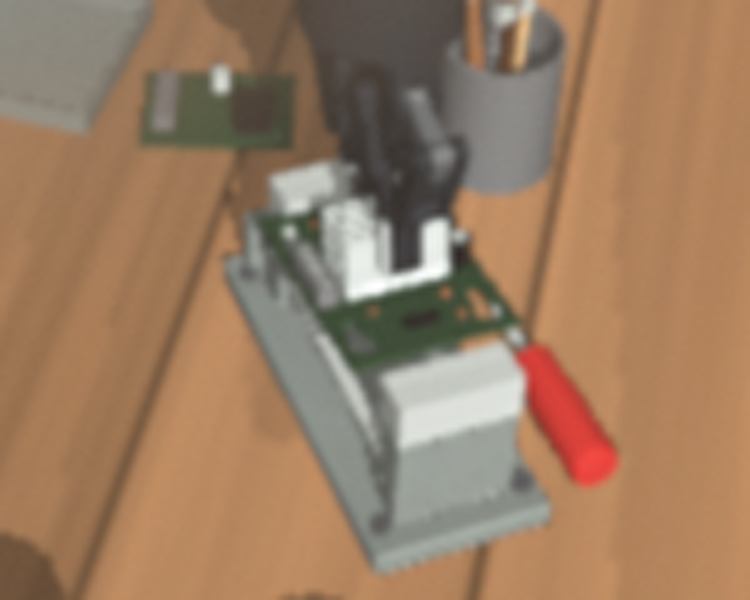

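```bash
python3 - <<'E'
from h import *
f=cv2.imread("pics/w15.png");cv2.imwrite("pics/w15z.png",cv2.resize(f[170:330,135:260],None,fx=4.5,fy=3.7,interpolation=cv2.INTER_CUBIC))
C=cam("wrist",bot.sense())
for hh in[(-53.5,30,92),(-53.5,-30,92),(-77,30,92),(45.5+16,30,92)]:print(hh,proj(C,O+H@np.array(hh)/1e3))
E
```

```text
(-53.5, 30, 92) [185.39169496 200.69649223]
(-53.5, -30, 92) [200.56328752 311.4757227 ]
(-77, 30, 92) [138.87400712 198.92718188]
(61.5, 30, 92) [442.81267573 210.43815663]
```

View pics/w15z.png

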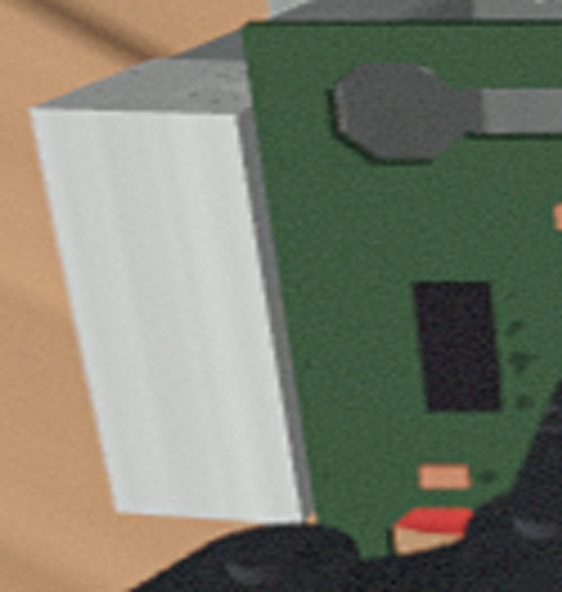

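There is a 3.3 px strip visible between the fixed jaw's edge and the board. Allowing for parallax that is about 3 mm of clearance, enough to pass the lip. I'll keep the push, slightly increased, and level the board.

>>> {"op": "apply_moves", "data": {
  "deltas": "0.55 -0.6 -0.1 -1 -0.9 0 -1;0.6 -0.65 -0.28 -2.4 -1.8 0.1 -1;0.65 -0.7 -0.45 -3.7 -2.7 0.1 -1;0.7 -0.75 -0.6 -5 -3.5 0.1 -1;0.7 -0.75 -0.7 -5.9 -4.2 0.1 -1;0.7 -0.75 -0.72 -5.9 -4.2 0.1 -1;0.7 -0.75 -0.72 -5.9 -4.2 0.1 -1"
}}

```text
clock: 14.28
position: [0.4923, 0.1905, 0.0534]
eef_rot: [[0.831, 0.556, -0.009], [0.556, -0.831, 0.005], [-0.004, -0.009, -1.0]]
wrist_force: [-9.0, 9.6, 3.2]
grip_width: 0.331
```

```bash
python3 - <<'E'
from h import *
b=boardpose();print(b,H.T@bot.sense()["wrist_force"],H.T@bot.sense()["wrist_torque"])
f=bot.grab_frame("wrist");cv2.imwrite("pics/w16.png",cv2.resize(f[130:350,130:530],None,fx=2,fy=2,interpolation=cv2.INTER_CUBIC)[:,:,::-1])
f=bot.grab_frame("side");x,y=(250,190)
cv2.imwrite(f"pics/side16.png",cv2.resize(f[y:y+120,x:x+150],None,fx=5,fy=5,interpolation=cv2.INTER_CUBIC)[:,:,::-1])
E
```

```text
(array([13.08, -0.71, 78.98]), array([-0.004,  0.009, -0.004]), array([73.09, -0.95, 79.94])) [-12.98799253  -2.10153783   3.23707494] [-0.19687858  2.12160785 -0.02130856]
```

View pics/w16.png

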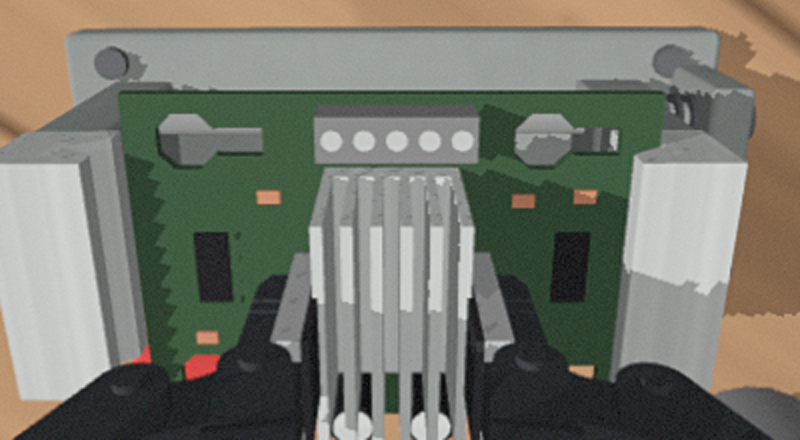

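View pics/side16.png

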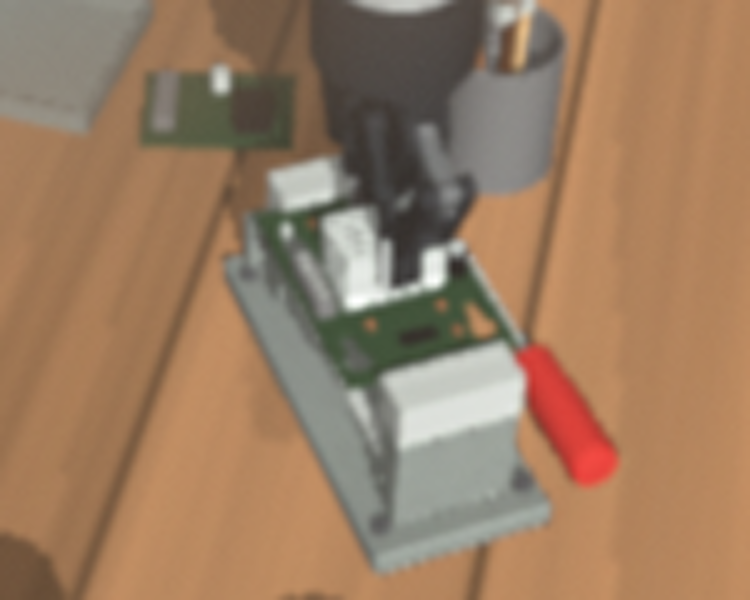

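The board is level and below the lip of the fixed jaw. I'll ease back about 12 mm so the spring carries it into the fixed groove.

>>> {"op": "apply_moves", "data": {
  "deltas": "0.3 -0.45 0 0 0 0 -1;0.1 -0.15 -0.03 -0.2 -0.1 0 -1;-0.1 0.15 -0.03 -0.4 -0.3 0 -1;-0.25 0.37 -0.03 -0.4 -0.3 0 -1;-0.4 0.6 -0.03 -0.4 -0.3 0 -1;-0.55 0.8 -0.03 -0.4 -0.3 0 -1;-0.67 1 -0.03 -0.4 -0.3 0 -1;-0.67 1 -0.03 -0.4 -0.3 0 -1;-0.67 1 -0.03 -0.4 -0.3 0 -1"
}}

```text
clock: 15.13
position: [0.4851, 0.2011, 0.053]
eef_rot: [[0.832, 0.555, -0.005], [0.555, -0.832, -0.0], [-0.004, -0.002, -1.0]]
wrist_force: [-3.7, 5.2, -1.2]
grip_width: 0.33
```

```bash
python3 - <<'E'
from h import *
b=boardpose();print(b,H.T@bot.sense()["wrist_force"],H.T@bot.sense()["wrist_torque"])
f=bot.grab_frame("wrist");cv2.imwrite("pics/w17.png",cv2.resize(f[130:350,130:530],None,fx=2,fy=2,interpolation=cv2.INTER_CUBIC)[:,:,::-1])
E
```

```text
(array([ 0.1 , -0.77, 78.57]), array([-0.004,  0.003, -0.005]), array([60.11, -1.07, 79.92])) [-6.42625449 -0.14989178 -1.1550119 ] [0.18029066 0.68257152 0.08959232]
```

View pics/w17.png

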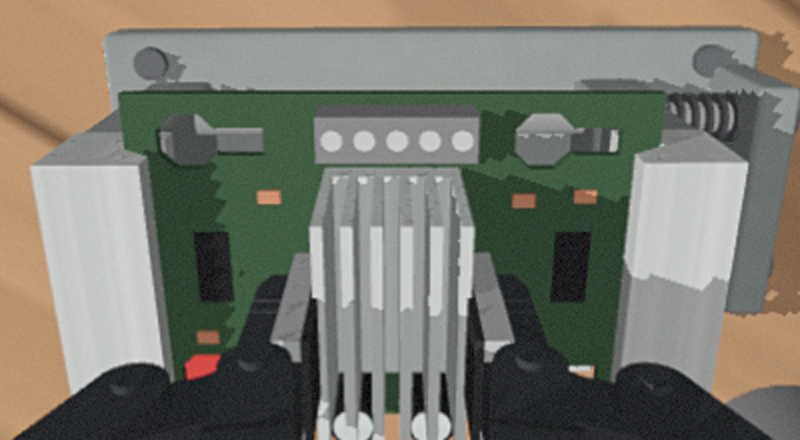

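Both jaw lips now overlap the board's ends, and board x reads 0.1 mm. I'll take off the remaining push, then open partly.

>>> {"op": "apply_moves", "data": {
  "deltas": "-0.03 0.05 0 0 0 0 -1;-0.06 0.08 0 0 0 0 -1;-0.06 0.08 0 0 0 0 -1;-0.06 0.08 0 0 0 0 -1"
}}

```text
clock: 15.52
position: [0.485, 0.2012, 0.053]
eef_rot: [[0.832, 0.555, -0.004], [0.555, -0.832, -0.001], [-0.004, -0.002, -1.0]]
wrist_force: [-0.3, -0.4, -2.4]
grip_width: 0.334
```

```bash
python3 - <<'E'
from h import *
b=boardpose();print(b,H.T@bot.sense()["wrist_force"],H.T@bot.sense()["wrist_torque"])
E
```

```text
(array([-7.000e-02, -7.800e-01,  7.857e+01]), array([-0.004,  0.002, -0.005]), array([59.93, -1.07, 79.97])) [ 0.19261345 -0.49790859 -2.40199826] [ 0.06848797 -0.42277294  0.16504039]
```

The axial force on the arm has dropped to zero, so the board is fully carried by the jaws: x -0.1, z 78.6, level within 0.005. I'll release slowly and withdraw upwards.

>>> {"op": "apply_moves", "data": {
  "deltas": "0 0 0 0 0 0 -0.25;0 0 0 0 0 0 -0.15;0 0 0 0 0 0 0;0 0 0 0 0 0 0.15;0 0 0 0 0 0 0.15;0 0 0 0 0 0 0.15;0 0 0 0 0 0 0.15",
  "newtons": 20
}}

```text
clock: 16.1
position: [0.4851, 0.2013, 0.0531]
eef_rot: [[0.832, 0.555, -0.004], [0.555, -0.832, -0.001], [-0.004, -0.002, -1.0]]
wrist_force: [-0.8, 0.7, 0.1]
grip_width: 0.574
```

```bash
python3 - <<'E'
from h import *
print(H.T@bot.sense()["wrist_force"])
f=bot.grab_frame("wrist");cv2.imwrite("pics/w18.png",cv2.resize(f[130:350,130:530],None,fx=2,fy=2,interpolation=cv2.INTER_CUBIC)[:,:,::-1])
E
```

```text
[-1.02225891 -0.31070087  0.06930791]
```

View pics/w18.png

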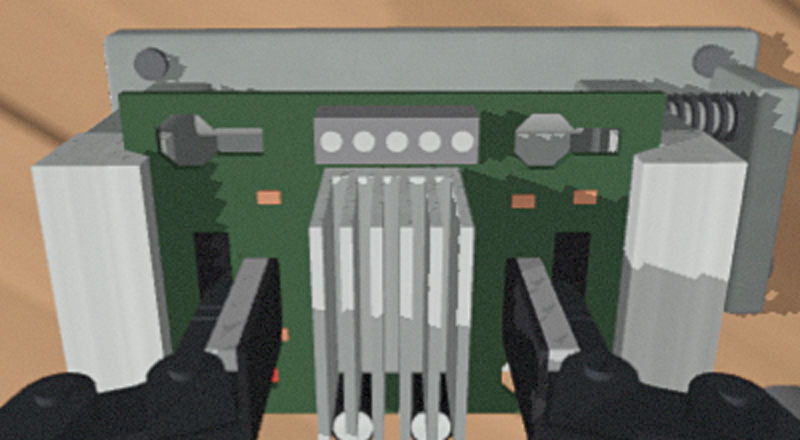

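The fingers are clear of the sink and the board hasn't moved. I'll withdraw straight up.

>>> {"op": "apply_moves", "data": {
  "deltas": "0 0 1 0 0 0 0.15;0 0 3 0 0 0 0.15;0 0 6 0 0 0 0.15;0 0 10 0 0 0 0.15;0 0 14 0 0 0 0.15;0 0 17 0 0 0 0.15;-4 -3 18 0 0 0 0.15;-6 -4 18 0 0 0 0.15;-6 -4 18 0 0 0 0.15;-6 -4 18 0 0 0 0.15;-6 -4 18 0 0 0 0.15"
}}

```text
clock: 17.07
position: [0.4257, 0.1616, 0.2338]
eef_rot: [[0.832, 0.555, -0.002], [0.555, -0.832, -0.0], [-0.002, -0.001, -1.0]]
wrist_force: [0.3, -0.2, -0.0]
grip_width: 0.576
```

```bash
python3 - <<'E'
from h import *
import pickle
s=bot.sense();f=bot.grab_frame("wrist");np.save("w19.npy",f);pickle.dump(s,open("w19.pkl","wb"));cv2.imwrite("pics/w19.png",f[:,:,::-1])
cv2.imwrite("pics/w19z.png",cv2.resize(f[40:260,180:480],None,fx=2.6,fy=2.6,interpolation=cv2.INTER_CUBIC)[:,:,::-1])
f=bot.grab_frame("side");cv2.imwrite("pics/side19.png",cv2.resize(f[130:310,200:400],None,fx=3.3,fy=3.3,interpolation=cv2.INTER_CUBIC)[:,:,::-1])
f=bot.grab_frame("scene");cv2.imwrite("pics/scene19.png",cv2.resize(f[130:270,220:440],None,fx=3.5,fy=3.5,interpolation=cv2.INTER_CUBIC)[:,:,::-1])
E
```

```text
(no output)
```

View pics/w19z.png

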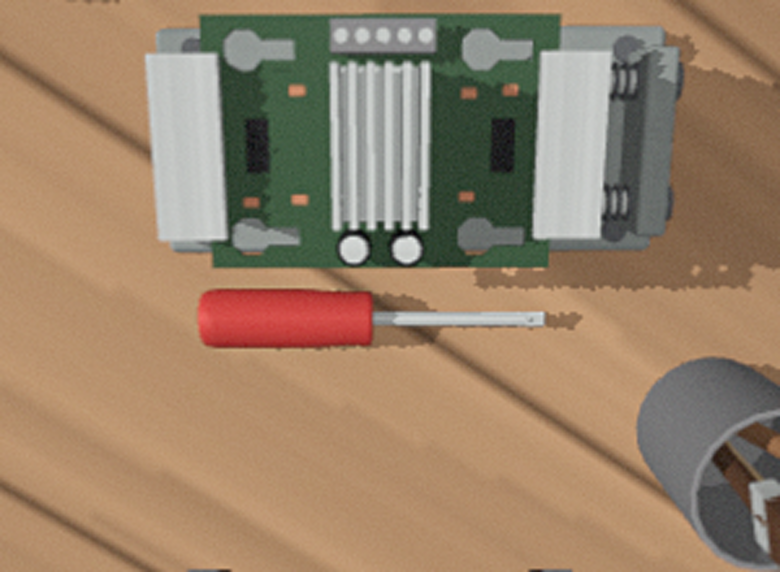

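View pics/side19.png

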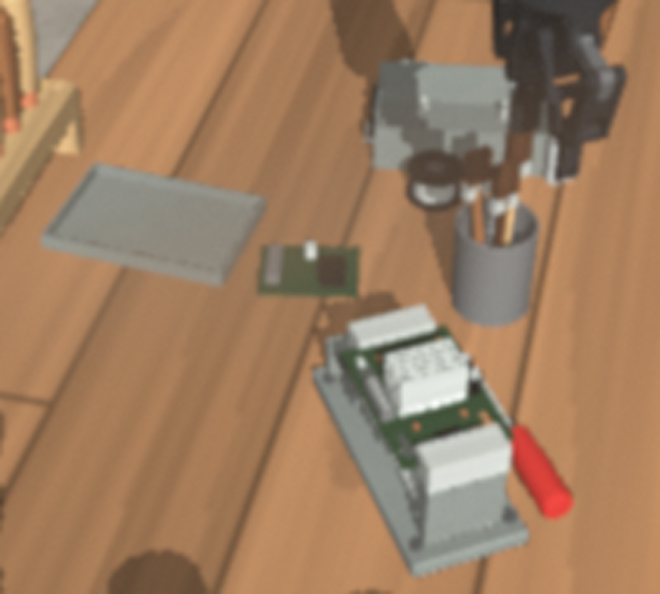

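View pics/scene19.png

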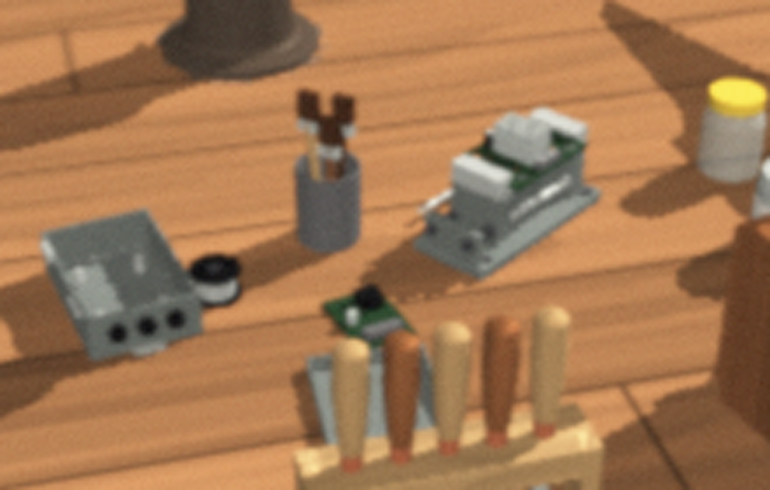

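```bash
python3 - <<'E'
from h import *
import pickle
C=cam("wrist",pickle.load(open("w19.pkl","rb")))
def P(z,L):return np.array([H.T@(onz(C,(180+(x+.5)/2.6-.5,40+(y+.5)/2.6-.5),z)-O)*1e3 for x,y in L])[:,:2]
F=P(.092,[(147,54),(216,52),(226,239),(158,241)]);S=P(.092,[(540,50),(609,50),(602,239),(534,238)])
B=P(.0815,[(200,15),(560,15),(548,267),(213,267)]);Hs=P(.112,0 or [(331,63),(431,63),(428,228),(332,230)])
Kh=P(.0815,[(243,50),(480,48),(476,235),(250,235)])
for n,Q in("F",F),("S",S),("B",B),("sink",Hs),("holes",Kh):print(n,np.round(Q.mean(0),1),np.round(Q,1).tolist())
print("F-S",S.mean(0)-F.mean(0), "mid", (S.mean(0)+F.mean(0))/2)
E
```

```text
F [-64.7  -0. ] [[-75.7, 29.8], [-53.3, 30.2], [-53.3, -29.8], [-76.7, -30.3]]
S [63.2  0. ] [[51.4, 30.2], [73.8, 30.2], [75.4, -30.3], [52.1, -29.9]]
B [-0.4  0.5] [[-59.7, 42.4], [59.2, 41.7], [59.2, -41.4], [-60.2, -40.9]]
sink [-0.2  0.4] [[-15.1, 25.4], [15.3, 25.3], [14.9, -24.3], [-15.8, -24.7]]
holes [-6.5  0.8] [[-46.0, 31.4], [33.1, 31.6], [33.3, -30.1], [-46.5, -29.7]]
F-S [1.27902731e+02 2.95397819e-02] mid [-0.77503913  0.01244245]
```

Everything checks out: board centre (-0.4, 0.5) mm in the holder frame, square, the jaw spread up from 121.2 to 127.9 mm, and the bystanders look unchanged. I'm handing in.

```bash
python3 - <<'E'
from bench import bot
print(bot.sign_off())
E
```

```text
the job is handed in; nothing more can be done
None
```

The board is out of the case and clamped in the holder, components up, and the job is handed in. No verdict was reported; the last clock reading before hand-in was about 17 s of the 48 s allowed.

**What I did:** I gripped the heat sink, slid the board until the stud heads stood in the wide ends, and lifted it free with almost no force. I then pushed the board's +x end, tilted about 0.25 rad, into the sprung jaw's groove. That took the jaw to about 17 mm of travel. After levelling the board behind the fixed jaw, I let the spring carry it into that groove, opened the gripper and withdrew upward.

**Last checks:**
- **Position:** the wrist image puts the board centre at about (-0.4, 0.5) mm in the holder frame, square to it. Before I let go, the arm readings gave an underside height of 78.6 mm and level within 0.005 rad.
- **Seating:** the axial force on the arm fell to zero before I let go, and the board did not move as the gripper opened.
- **Bystanders:** they looked unmoved in the pictures; I did not measure them.

**What disagreed:**
- **Fingertip height:** the true fingertips sit about 38 mm behind the reported TCP. My first attempt to grip closed on air above the heat sink, touching nothing; I found the offset with the cameras and corrected for it.
- **Jaw travel:** the pictures show the jaws about 6.7 mm farther apart than at rest, against the nominal 8 mm. That is within the camera error and inside the 5.5 to 10.5 mm limit.

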